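Get out the molar models and the chart for the carving class

TASK

Set up the carving place: look through the model boxes, opening one at a time and shutting it before the next is opened, take out every two-rooted molar model (there are one or two) and stand it upright wholly on the carving board; the other teeth stay in their boxes, and all boxes are shut at the end. Also take the tall chart plate from the rack and stand it on the easel's ledge, leaning back flat against the sloped backrest and square to it, its whole lower edge on the ledge. Leave everything else on the bench where it is.

Things in the scene. Friction and masses are not known exactly. Their poses are not given: they have to be found in the camera images.
- molar1: plaster model of a two-rooted molar on a square plinth 60 x 60 x 14 mm, 80 mm tall in all, 160 to 260 g; a broad block-shaped four-cusped crown, 36 mm (its x) by 42 mm (its y), straight-sided from 42 to 76 mm above the underside. Origin: centre of the underside; z up. One or two exist; an absent one reads None. In a box it stands on the 4 mm thick floor.
- molar2: plaster model of a two-rooted molar on a square plinth 60 x 60 x 14 mm, 80 mm tall in all, 160 to 260 g; a broad block-shaped four-cusped crown, 36 mm (its x) by 42 mm (its y), straight-sided from 42 to 76 mm above the underside. Origin: centre of the underside; z up. One or two exist; an absent one reads None. In a box it stands on the 4 mm thick floor.
- canine: canine model on the same 60 mm plinth, 80 mm tall, with one root and a narrow crown ending in a single point; stays in its box. Origin: centre of the plinth's underside.
- incisor: incisor model on the same 60 mm plinth, 80 mm tall, with one root and a narrow crown ending in a flat blade 28 mm wide, 10 mm thick; stays in its box. Origin: centre of the plinth's underside.
- board: wooden carving board lying flat, fixed, 130 mm (its x) by 240 mm (its y), 6 mm thick, with darker end strips. Origin: centre of its underside.
- rack: fixed wooden plate rack, 110 x 110 mm, 40 mm high, with three slots along its y, 36 mm apart in its x (at x = -36, 0, 36), each 13 mm wide, 30 mm deep, floor 10 mm up. Origin: centre of its underside; front faces -x.
- chart_tall: the tall chart plate: a stiff white board 150 mm tall (its z), 90 mm wide (its y) and 9 mm thick (its x), about 140 g, with a two-rooted tooth drawn alike on both faces; stands upright in any one of the rack's slots, its top 160 mm above the bench. Origin: centre of its lower edge (underside).
- chart_b: short chart plate 95 mm tall, 80 mm wide, 9 mm thick with a one-rooted tooth drawn on it, in another slot of the rack; stays there. Origin: centre of its lower edge.
- chart_c: a second short chart plate, like chart_b.
- seat (a point): the fixed aluminium chart easel, 150 mm wide: a backrest 95 mm high sloping 0.35 rad (20 deg) back from upright, top towards +x, and a ledge 26 mm deep at right angles to it (falling towards the backrest), front lip 9 mm high. Faces -x. This point: middle of the line where ledge meets backrest, 22 mm up; z up (not sloped), y along the ledge. A seated plate's lower edge stands here.
- bowl: rubber mixing bowl, 100 mm across, 55 mm high; bystander. Origin: centre of its underside.
- wax: reddish wax block 90 x 60 x 30 mm; bystander. Origin: centre of its underside.
- bottle: clear water bottle, 64 mm across, 190 mm tall; bystander. Origin: centre of its underside.
- jar: amber glass jar, 68 mm across, 75 mm tall; bystander. Origin: centre of its underside.
- knife: carving knife lying flat along its x, 180 mm long, wooden handle; bystander. Origin: at bench level, about mid-length.
- caliper: steel caliper lying flat, 150 mm along its x; bystander. Origin: at bench level, middle of its beam.
- box1: model box 1 of four alike in a row, counted from left (+y) to right: fixed grey plastic tray 112 mm (its x) by 116 mm (its y), walls 40 mm high, 4 mm thick, under a 56 mm deep white lid; 96 mm high when shut. Origin: centre of its underside; its front, with the finger tab, faces -x. Inside: a molar, another tooth model, or nothing.
- lid1 (a joint): lid of box1, rad: 0 shut, 1.57 upright, 1.8 fully back. Free hinge: let go, it falls open from above 1.3, shut from below 0.9. Hinge line along the box's y, 56 mm behind, 40 mm above the box's origin. Black finger tab 26 mm wide, 10 thick, 38 long, low in the lid's front; grip point 24 mm out: 136 mm before, 7 mm above the hinge when shut. Pinched across its width from above, it can pivot.
- box2: model box 2 of four alike in a row, counted from left (+y) to right: fixed grey plastic tray 112 mm (its x) by 116 mm (its y), walls 40 mm high, 4 mm thick, under a 56 mm deep white lid; 96 mm high when shut. Origin: centre of its underside; its front, with the finger tab, faces -x. Inside: a molar, another tooth model, or nothing.
- lid2 (a joint): lid of box2, rad: 0 shut, 1.57 upright, 1.8 fully back. Free hinge: let go, it falls open from above 1.3, shut from below 0.9. Hinge line along the box's y, 56 mm behind, 40 mm above the box's origin. Black finger tab 26 mm wide, 10 thick, 38 long, low in the lid's front; grip point 24 mm out: 136 mm before, 7 mm above the hinge when shut. Pinched across its width from above, it can pivot.
- box3: model box 3 of four alike in a row, counted from left (+y) to right: fixed grey plastic tray 112 mm (its x) by 116 mm (its y), walls 40 mm high, 4 mm thick, under a 56 mm deep white lid; 96 mm high when shut. Origin: centre of its underside; its front, with the finger tab, faces -x. Inside: a molar, another tooth model, or nothing.
- lid3 (a joint): lid of box3, rad: 0 shut, 1.57 upright, 1.8 fully back. Free hinge: let go, it falls open from above 1.3, shut from below 0.9. Hinge line along the box's y, 56 mm behind, 40 mm above the box's origin. Black finger tab 26 mm wide, 10 thick, 38 long, low in the lid's front; grip point 24 mm out: 136 mm before, 7 mm above the hinge when shut. Pinched across its width from above, it can pivot.
- box4: model box 4 of four alike in a row, counted from left (+y) to right: fixed grey plastic tray 112 mm (its x) by 116 mm (its y), walls 40 mm high, 4 mm thick, under a 56 mm deep white lid; 96 mm high when shut. Origin: centre of its underside; its front, with the finger tab, faces -x. Inside: a molar, another tooth model, or nothing.
- lid4 (a joint): lid of box4, rad: 0 shut, 1.57 upright, 1.8 fully back. Free hinge: let go, it falls open from above 1.3, shut from below 0.9. Hinge line along the box's y, 56 mm behind, 40 mm above the box's origin. Black finger tab 26 mm wide, 10 thick, 38 long, low in the lid's front; grip point 24 mm out: 136 mm before, 7 mm above the hinge when shut. Pinched across its width from above, it can pivot.
Not all that is in view belongs to the job. Leave any orange look-alike of the box3 alone. Leave any orange look-alike of the box4 alone.

How it is judged:
By the outcome, as a careful person would: the job done as asked, in the order asked, and still so for the second after the job is handed in, with the robot touching nothing.
Of molar1, molar2 only 1 to 2 are there at a start; the rules pass over those that are not, and their reading is None.
At some moment in a run one of molar1, molar2 may be knocked a few centimetres aside while the robot is not near it.
It also fails if it takes over 210 s, if anything falls off the work surface, if the arm or the gripper's body presses on something with over 40 N, if the wrist force passes 120 N, or if a joint passes its speed limit or range.

ROBOT

A 6-joint arm with a two-finger parallel gripper is mounted at the origin on the work surface. World frame = base frame: x ahead of the robot, y to its left, z up, the work surface at z = 0. Lengths are in m, angles in rad, forces in N, time in s.
With the tool pointing down it reaches from about 0.35 to 0.85 m from the base axis. Payload 8.1 kg.
Tool frame: the origin (TCP) lies at the very end of the fingers, on their centre line; the grasp point (between the pads) lies 19 mm behind it; z points along the fingers, y is the line along which they close (so a half turn about z gives the same grasp; the last joint's range is limited). The gripper opens to 93 mm and grips with 3 to 60 N. Pads are 15 mm wide; open, the fingers measure 128 mm over their backs; the gripper's body (75 mm by 188 mm) begins 65 mm behind the grasp point.
Start: joints at [1.255, 0.13, 1.488, -0, 1.523, -0.085], TCP at [0.137, 0.584, 0.219] pointing down, gripper open.
Joint ranges: [-2.96, 2.96], [-0.89, 2.26], [0.02, 2.5], [-1.34, 4.48], [0, 2.73], [-2.66, 2.66]. Speed limits (rad/s): [2.39, 2.39, 2.79, 3.14, 3.14, 3.14].

INTERFACE

Orientations are given as a rotation vector (axis times angle).
In Python, from plant import robot gives the robot as it stands. The module is installed in compiled form; this text tells all that it offers.
- The arm moves only by the tool play_rows, never from a script. Its argument "increments" is text: rows parted by semicolons, each of 5 numbers parted by spaces: the shift along the tool's x, y, z in mm, then the turn about the tool's z in degrees, then the closure, from -1 (fully open) to 1 (shut). In form: dx dy dz yaw claw; .... A call has 1 to 20 rows; each row is the pose to reach, as a shift and turn from the pose commanded when the call began, along the tool's axes at that moment; what a row does not reach only later rows make up. A row lasts 1/10 s, in which the tool goes at most 50 mm and 8.59 degrees, less where a joint would pass 70% of its speed; a pose out of reach is approached as far as the arm can. A call with a gripper value outside its range is refused whole. The fingers move at their own pace and stop on an object; "force" is the grip in N (left out, the last holds). Time passes only in rows, so rows that repeat a pose let the fingers close. It gives the time, the measured TCP pose, the force, the opening and the grip force at its end, in the units of the state.
- robot.read_state(): the state, without advancing time (a new reading comes with each control period).
- robot.read_camera(name): name is "scene" or "top"; returns the picture (420x560x3 uint8, blue, green, red); there is no depth.
- robot.calibration(name): a dict with "vertical_fov" (degrees; the focal length in pixels is half the picture's height over the tangent of half this angle, whatever the lens; pixels are square), "cx", "cy" (the principal point, pixels), "D" ([k1, k2, p1, p2, k3] as OpenCV has them; the pictures are not rectified), "rvec" (rotation vector, rad) and "tvec" (3), from world to camera coordinates, as OpenCV has them. Camera axes: x right, y down, z forward; pixel columns grow to the right and rows downward; lengths in m; the calibration is good to about 2 mm. A picture is of the moment at which its call begins. calibration takes no time and is no camera call.
- robot.close_job(): hands the job in; it is judged then, once.
Trained networks look in the newest picture that a camera, given by its name, has taken for a name from the list of things; names that differ only in an ending like _2 or _b are one class to them, and where a whole thing is asked for, a point or a joint stands for the part that bears it (a point fixed in the world has none). Each returns a list of dicts, best first, with "conf" (0 to 1); they miss things now and then, are a little off and sometimes report something else, mostly with a low value. They report only what shows in the picture. A call takes as long as a camera call. They do not tell look-alikes from the thing itself.
- robot.recognise(camera, query): "centre" ([x, y, z] in m, in world coordinates, good to about 4 mm: the middle of the surface that is visible of it).
- robot.regions_of(camera, query): "pixels" (420x560 bool, what is visible of it).
- robot.landmark_of(camera, query): "centre" ([x, y, z] in m, in world coordinates, good to about 4 mm: a listed point, or the origin of a listed thing).
The state is a dict: "t": time; "q": joint angles; "dq": joint speeds; "joint_torque": joint torques, N m; "tool_pos": TCP position; "orientation": TCP orientation; "force": force on the tool from outside, world axes, zero at the start; "wrist_torque": the same for the moment, N m; "opening": finger opening in m; "gripper_force": force on a finger pad.
Only numpy, scipy, OpenCV 4.12 (cv2) and the standard library are available. Lean on these libraries where they do the work, as an engineer would, in place of code of your own. Each camera call takes 0.05 s, during which the arm holds its last target. There are 200 camera calls.

## Working session

There is one attempt and no reset: what is moved stays moved. The work goes in short steps, Python scripts to look and compute and a tool call to move; the robot and the scene stay as the last step left them, time stands still between calls to the robot, and variables do not carry over. Pictures are saved under pics/ and viewed, at most 14 in all, crops included, and the job is handed in when it is done.

Besides the shell and the picture viewer there is one more tool, called after "Call:" as name(argument=value, ...) on one line, values as JSON. play_rows: Moves the arm, as the interface text tells. Its arguments: {"type":"object","properties":{"increments":{"type":"string"},"force":{"type":"number"}},"required":["increments"]}

```bash
mkdir -p pics; cat > h.py <<'E'
import numpy as np, cv2
from plant import robot
def snap(cam,name):
    im=np.array(robot.read_camera(cam)); cv2.imwrite(f'pics/{name}.png',im); return im
def K(cam):
    c=robot.calibration(cam); f=210/np.tan(np.radians(c['vertical_fov']/2))
    return np.array([[f,0,c['cx']],[0,f,c['cy']],[0,0,1.]]),np.array(c['D'],float),np.array(c['rvec'],float),np.array(c['tvec'],float)
def proj(cam,P):
    k,D,r,t=K(cam); return cv2.projectPoints(np.array(P,float).reshape(-1,1,3),r,t,k,D)[0].reshape(-1,2)
def ray(cam,uv,z):
    k,D,r,t=K(cam); n=cv2.undistortPoints(np.array(uv,float).reshape(-1,1,2),k,D).reshape(-1,2)
    R=cv2.Rodrigues(r)[0]; c=-R.T@t; d=np.c_[n,np.ones(len(n))]@R
    return c+d*((z-c[2])/d[:,2])[:,None]
E
python3 - <<'E'
from h import *
a=snap('scene','s0'); b=snap('top','t0')
for n in 'box1 box2 box3 box4 board rack chart_tall chart_b seat bowl bottle jar wax knife caliper'.split():
    for cam in ('top','scene'):
        for d in robot.landmark_of(cam,n)[:6]: print(n,cam,round(d['conf'],2),np.round(d['centre'],3))
s=robot.read_state(); print(s['t'],s['tool_pos'],s['orientation'],s['opening'])
for c in('top','scene'):
    k,D,r,t=K(c);print(c,-cv2.Rodrigues(r)[0].T@t)
E
```

```text
box1 top 0.98 [ 0.604 -0.069 -0.002]
box1 top 0.97 [ 0.302 -0.544  0.003]
box1 top 0.96 [ 0.525 -0.539 -0.   ]
box1 top 0.95 [ 0.629  0.071 -0.001]
box1 top 0.86 [ 0.6    0.209 -0.001]
box1 top 0.66 [ 0.615 -0.224 -0.002]
box1 scene 0.97 [ 0.597  0.211 -0.002]
box1 scene 0.97 [ 0.301 -0.538  0.002]
box1 scene 0.92 [ 0.628  0.066 -0.004]
box1 scene 0.92 [ 0.188 -0.32   0.002]
box1 scene 0.86 [ 0.618 -0.227 -0.001]
box1 scene 0.62 [ 0.609 -0.073 -0.002]
box2 top 0.98 [ 0.604 -0.069 -0.002]
box2 top 0.97 [ 0.302 -0.544  0.003]
box2 top 0.96 [ 0.525 -0.539 -0.   ]
box2 top 0.95 [ 0.629  0.071 -0.001]
box2 top 0.86 [ 0.6    0.209 -0.001]
box2 top 0.66 [ 0.615 -0.224 -0.002]
box2 scene 0.97 [ 0.597  0.211 -0.002]
box2 scene 0.97 [ 0.301 -0.538  0.002]
box2 scene 0.92 [ 0.628  0.066 -0.004]
box2 scene 0.92 [ 0.188 -0.32   0.002]
box2 scene 0.86 [ 0.618 -0.227 -0.001]
box2 scene 0.62 [ 0.609 -0.073 -0.002]
box3 top 0.98 [ 0.604 -0.069 -0.002]
box3 top 0.97 [ 0.302 -0.544  0.003]
box3 top 0.96 [ 0.525 -0.539 -0.   ]
box3 top 0.95 [ 0.629  0.071 -0.001]
box3 top 0.86 [ 0.6    0.209 -0.001]
box
[... 1297 characters left out ...]
0.374  0.207 -0.001]
bottle top 0.82 [ 0.654 -0.425 -0.001]
bottle top 0.23 [ 0.437 -0.018  0.003]
bottle scene 0.79 [ 0.658 -0.425  0.   ]
jar top 0.8 [0.657 0.41  0.001]
jar scene 0.6 [0.652 0.406 0.   ]
jar scene 0.38 [ 0.784  0.102 -0.002]
wax top 0.38 [0.38  0.351 0.024]
wax scene 0.97 [ 0.359 -0.212  0.004]
wax scene 0.71 [ 0.594  0.211 -0.002]
knife top 0.82 [0.783 0.102 0.002]
knife scene 0.6 [0.787 0.104 0.003]
caliper top 0.82 [ 0.777 -0.142 -0.001]
caliper scene 0.96 [ 0.776 -0.137  0.001]
1.6 [0.13722984 0.5840938  0.21864969] [-3.61730790e-01 -3.12067425e+00  3.89360099e-05] 0.09325589373908223
top [ 0.17981991 -0.05455005  1.58679848]
scene [ 1.19977098 -0.15581701  0.90232806]
```

```bash
ls pics
```

```text
s0.png
t0.png
```

View pics/s0.png

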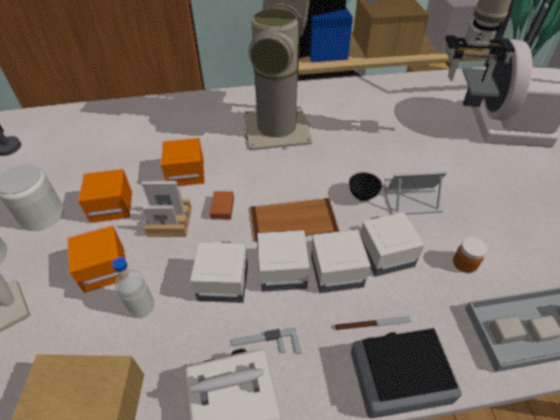

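View pics/t0.png

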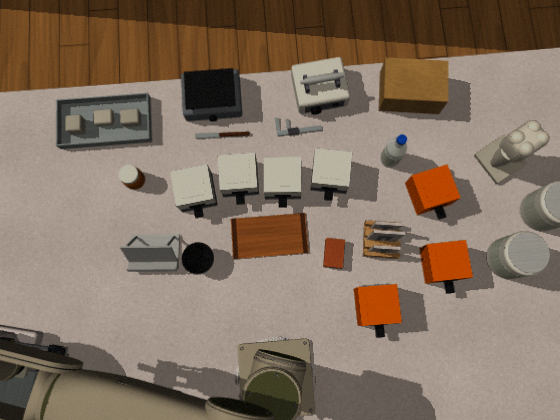

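The four white lids in the row are boxes 1–4: top image (193,187), (238,174), (283,177), (331,170), left to right from +y. The orange boxes at (432,190), (446,262) and (378,305) are the look-alikes. The rack is at (383,240), the easel at (152,252) and the board at (270,236). Next I'll fit the poses.

```bash
cat >> h.py <<'E'
from scipy.optimize import minimize
def boxpts(x,y,a,L,W,z0,z1):
    c,s=np.cos(a),np.sin(a); return [[x+c*i*L/2-s*j*W/2,y+s*i*L/2+c*j*W/2,z] for i in(-1,1) for j in(-1,1) for z in(z0,z1)]
def iou(cam,m,P,S=4):
    h=cv2.convexHull((proj(cam,P)*S+S/2-.5).astype(np.float32)).astype(np.int32)
    r=cv2.fillConvexPoly(np.zeros((420*S,560*S),np.uint8),h,1); M=cv2.resize(m.astype(np.uint8),(560*S,420*S),interpolation=0)
    return (r&M).sum()/(r|M).sum()
def fit(cams_m,p0,L,W,z0,z1):
    f=lambda p:-sum(iou(c,m,boxpts(p[0],p[1],p[2],L,W,z0,z1)) for c,m in cams_m)/len(cams_m)
    best=min((minimize(f,[p0[0],p0[1],a],method='Nelder-Mead',options=dict(initial_simplex=[[p0[0],p0[1],a],[p0[0]+.006,p0[1],a],[p0[0],p0[1]+.006,a],[p0[0],p0[1],a+.08]],maxfev=90,xatol=1e-4,fatol=1e-5)) for a in (p0[2]-.12,p0[2]+.12)),key=lambda r:r.fun)
    return best.x,-best.fun
def at(cam,q,p):
    "region of class q whose mask holds/is nearest projected p"
    uv=proj(cam,[p])[0]; R=robot.regions_of(cam,q)
    R=[r['pixels'] for r in R if r['pixels'].sum()>30]
    return min(R,key=lambda m:np.hypot(*(np.argwhere(m).mean(0)[::-1]-uv)))
E
python3 - <<'E'
from h import *
B=[[.6,.21],[.628,.069],[.606,-.071],[.616,-.226]]
R={c:[r['pixels'] for r in robot.regions_of(c,'box1')] for c in('top','scene')}
near=lambda c,p:min(R[c],key=lambda m:np.hypot(*(np.argwhere(m).mean(0)[::-1]-proj(c,[p])[0])))
for i,b in enumerate(B):
    t=near('top',b+[.07]);s=near('scene',b+[.06])
    for cm in ([('top',t)],[('scene',s)],[('top',t),('scene',s)]): 
        p,v=fit(cm,b+[0],.114,.118,0,.096); print('box',i+1,[c for c,_ in cm],np.round(p,4),round(v,3))
m=at('top','board',[.434,-.014,.006]); print('board',fit([('top',m)],[.434,-.014,0],.13,.24,0,.006))
mt=at('top','chart_tall',[.387,-.361,.12]);ms=at('scene','chart_tall',[.387,-.361,.1])
print('chart px',mt.sum(),ms.sum()); 
for cm in ([('top',mt)],[('scene',ms)]): print('chart',fit(cm,[.387,-.361,0],.009,.09,.04,.16))
t=cv2.imread('pics/t0.png'); s=cv2.imread('pics/s0.png')
g=np.vstack([np.hstack([cv2.resize(t[225:285,110:200],(400,267),interpolation=2),cv2.resize(t[210:270,350:420],(311,267),interpolation=2)]),
 np.hstack([cv2.resize(s[160:220,375:465],(400,267),interpolation=2),cv2.resize(s[170:240,135:215],(311,267),interpolation=2)])])
cv2.imwrite('pics/crop1.png',g)
E
```

```text
box 1 ['top'] [0.5941 0.2077 0.146 ] 0.919
box 1 ['scene'] [0.6256 0.0684 1.5613] 0.95
box 1 ['top', 'scene'] [0.5948 0.2075 0.163 ] 0.474
box 2 ['top'] [0.6279 0.0669 0.0068] 0.922
box 2 ['scene'] [ 0.6269  0.0684 -0.0134] 0.969
box 2 ['top', 'scene'] [ 0.6276  0.0672 -0.0143] 0.942
box 3 ['top'] [ 0.6061 -0.0715 -0.0818] 0.902
box 3 ['scene'] [ 0.6054 -0.0712 -0.0665] 0.938
box 3 ['top', 'scene'] [ 0.6066 -0.0715 -0.0799] 0.916
box 4 ['top'] [ 0.6165 -0.2251 -0.2098] 0.915
box 4 ['scene'] [ 0.6152 -0.2247 -0.1534] 0.953
box 4 ['top', 'scene'] [ 0.6156 -0.2249 -0.1944] 0.93
board (array([ 0.43401209, -0.01525921, -0.00044518]), np.float64(0.9727250832898486))
chart px 298 894
chart (array([ 0.38952474, -0.35785503, -0.14627771]), np.float64(0.8746217851739788))
chart (array([ 0.38540889, -0.36304587, -0.26769048]), np.float64(0.7900280112044817))
```

View pics/crop1.png

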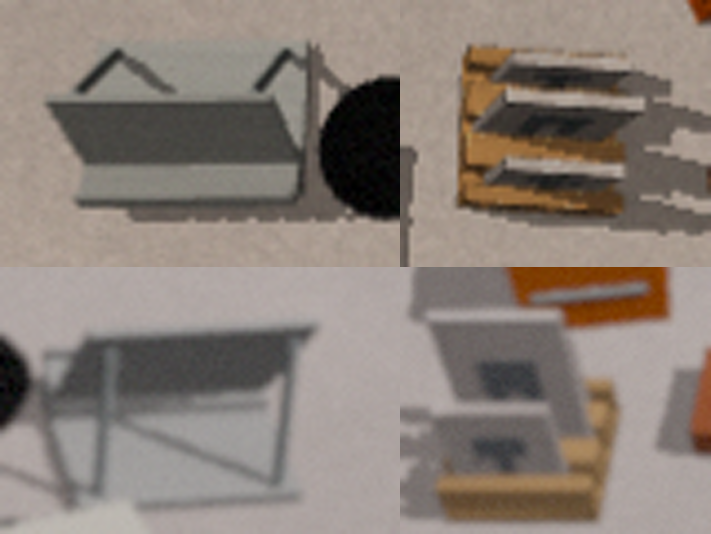

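The crop shows the tall plate in the middle slot (top image ≈(389,235), top edge (374,231)–(404,233)), with short plates in the slots on either side. The easel faces −x. Its backrest/ledge line runs (129,262)–(178,262), and the backrest top edge runs (121,247)–(173,247). Next come the tab positions, easel yaw and plate edge.

```bash
python3 - <<'E'
from h import *
t=cv2.imread('pics/t0.png')
f=lambda uv,z:print(z,np.round(ray('top',uv,z),4).tolist(),'yaw',round(-np.arctan2(*(lambda d:(d[0],d[1]))((lambda r:r[0]-r[1])(ray('top',uv,z)))),3))
f([(129.1,262.2),(177.6,261.7)],.022); f([(120.8,247.5),(172.6,247.1)],.111)
f([(373.6,230.9),(404.5,233.2)],.16)
B=[[.5945,.2077,.15],[.6275,.068,-.005],[.606,-.0714,-.075],[.616,-.225,-.185]]
for x,y,a in B:
    d=np.array([np.cos(a),np.sin(a)]); h=np.array([x,y])+.056*d; g=h-.138*d
    uv=proj('top',[[*g,.052]])[0]; u,v=uv.astype(int)
    w=t[v-9:v+10,u-9:u+10].max(2)<45
    c=np.argwhere(w).mean(0)[::-1]+[u-9,v-9]
    print('pred px',uv.round(1),'black',c.round(1),w.sum(),'grip pred',g.round(4),'obs',ray('top',[c],.052)[0].round(4),'hinge',h.round(4))
R=[r['pixels'] for r in robot.regions_of('scene','box2')]
m=min(R,key=lambda m:np.hypot(*(np.argwhere(m).mean(0)[::-1]-proj('scene',[[.595,.208,.06]])[0])))
print(fit([('scene',m)],[.595,.208,.12],.114,.118,0,.096))
s=robot.read_state();print(s['q'],s['t'])
E
```

```text
0.022 [[0.3847, 0.4254, 0.022], [0.3735, 0.2753, 0.022]] yaw -0.074
0.111 [[0.4186, 0.4217, 0.111], [0.4069, 0.2696, 0.111]] yaw -0.076
0.16 [[0.3982, -0.3185, 0.16], [0.3842, -0.4057, 0.16]] yaw -0.159
pred px [199.5 213.8] black [198.2 209.2] 145 grip pred [0.5134 0.1954] obs [0.5283 0.1985 0.052 ] hinge [0.6499 0.2161]
pred px [239.5 200.5] black [239.6 196.1] 145 grip pred [0.5455 0.0684] obs [0.5597 0.0671 0.052 ] hinge [0.6835 0.0677]
pred px [282.6 203.6] black [282.3 199.4] 137 grip pred [ 0.5242 -0.0653] obs [ 0.538  -0.0657  0.052 ] hinge [ 0.6618 -0.0756]
pred px [328.2 196.4] black [328.1 191.9] 148 grip pred [ 0.5354 -0.2099] obs [ 0.5498 -0.211   0.052 ] hinge [ 0.671  -0.2353]
(array([0.62568806, 0.06862936, 1.56152173]), np.float64(0.9485806943169164))
[ 1.25457930e+00  1.30399883e-01  1.48819250e+00 -1.24301472e-05
  1.52297576e+00 -8.53893055e-02] 1.9
```

```bash
cat >> h.py <<'E'
from scipy.spatial.transform import Rotation as Ro
B={1:[.5945,.2077,.15],2:[.6275,.068,-.005],3:[.606,-.0714,-.075],4:[.616,-.225,-.185]}
def lid(i,th,out=.138,drop=.015):
    x,y,a=B[i]; xr=-out*np.cos(th)+.007*np.sin(th); zr=out*np.sin(th)+.007*np.cos(th)
    return [x+(.056+xr)*np.cos(a),y+(.056+xr)*np.sin(a),.04+zr-drop,a]
def rows(W,step=.045):
    "W: list of (x,y,z,yaw,claw[,hold rows]) ; prints rows for the move"
    s=robot.read_state(); p0=np.array(s['tool_pos']); R=Ro.from_rotvec(s['orientation']).as_matrix()
    y0=np.arctan2(-R[0,1],R[1,1]); out=[]; cur=np.r_[p0,y0]; print('t',round(s['t'],2),'at',p0.round(3),'yaw',round(y0,3),'op',round(s['opening'],3),'tilt',np.round(R[:,2],3))
    for w in W:
        g=np.array(w[:4],float); n=int(max(1,np.ceil(np.linalg.norm(g[:3]-cur[:3])/step),np.ceil(abs(g[3]-cur[3])/.14)))
        L=[cur+(g-cur)*k/n for k in range(1,n+1)]+[g]*(w[5] if len(w)>5 else 0)
        for q in L:
            d=R.T@(q[:3]-p0)*1000; out.append('%d %d %d %d %g'%(*np.round(d),round(-np.degrees(q[3]-y0)),w[4]))
        cur=g
    print(len(out)); print('; '.join(out))
def up(p,z): return [p[0],p[1],z,p[3]]
def state():
    s=robot.read_state(); return s
E
python3 - <<'E'
from h import *
p=lid(1,0); rows([(*up(p,.2),-1),(*up(p,.1),-1),(*p,-1,3)])
E
```

```text
t 1.9 at [0.137 0.584 0.219] yaw -0.231 op 0.093 tilt [ 0.  0. -1.]
21
-35 -22 1 -2 -1; -70 -45 3 -3 -1; -105 -67 4 -5 -1; -140 -90 6 -7 -1; -175 -112 7 -8 -1; -210 -135 9 -10 -1; -245 -157 10 -12 -1; -280 -180 11 -13 -1; -315 -202 13 -15 -1; -350 -225 14 -17 -1; -385 -247 16 -18 -1; -420 -270 17 -20 -1; -455 -292 19 -22 -1; -455 -292 52 -22 -1; -455 -292 85 -22 -1; -455 -292 119 -22 -1; -455 -292 153 -22 -1; -455 -292 187 -22 -1; -455 -292 187 -22 -1; -455 -292 187 -22 -1; -455 -292 187 -22 -1
```

Call:
play_rows(increments="-35 -22 1 -2 -1; -70 -45 3 -3 -1; -105 -67 4 -5 -1; -140 -90 6 -7 -1; -175 -112 7 -8 -1; -210 -135 9 -10 -1; -245 -157 10 -12 -1; -280 -180 11 -13 -1; -315 -202 13 -15 -1; -350 -225 14 -17 -1; -385 -247 16 -18 -1; -420 -270 17 -20 -1; -455 -292 19 -22 -1; -455 -292 52 -22 -1; -455 -292 85 -22 -1; -455 -292 119 -22 -1; -455 -292 153 -22 -1; -455 -292 187 -22 -1; -455 -292 187 -22 -1; -455 -292 187 -22 -1", force=12)

```text
t: 3.9
tool_pos: [0.513, 0.1957, 0.0318]
orientation: [0.24, -3.131, 0.0]
force: [0.4, -0.3, 0.1]
opening: 0.0929
gripper_force: 0.0
```

```bash
cat >> h.py <<'E'
def arc(i,a,b,n,c=1,**k): return [(*lid(i,a+(b-a)*j/n,**k),c) for j in range(1,n+1)]
E
python3 - <<'E'
from h import *
p=lid(1,0); rows([(*p,1,4)]+arc(1,0,1.45,15))
print(robot.read_state()['force'])
E
```

```text
t 3.9 at [0.513 0.196 0.032] yaw 0.153 op 0.093 tilt [-0.001 -0.    -1.   ]
20
0 0 0 0 1; 0 0 0 0 1; 0 0 0 0 1; 0 0 0 0 1; 0 0 0 0 1; -2 0 -14 0 1; -4 0 -27 0 1; -8 0 -39 0 1; -13 0 -52 0 1; -19 0 -64 0 1; -27 0 -75 0 1; -35 0 -85 0 1; -44 0 -95 0 1; -55 0 -103 0 1; -66 -1 -111 0 1; -77 -1 -117 0 1; -90 -1 -123 0 1; -102 -1 -127 0 1; -115 -1 -130 0 1; -129 -1 -131 0 1
[ 0.36691749 -0.31105562  0.05936925]
```

Call:
play_rows(increments="0 0 0 0 1; 0 0 0 0 1; 0 0 0 0 1; 0 0 0 0 1; 0 0 0 0 1; 0 0 0 0 1", force=12)

```text
t: 4.5
tool_pos: [0.5134, 0.1958, 0.0318]
orientation: [-0.24, 3.132, 0.0]
force: [-0.1, 0.1, -0.9]
opening: 0.0497
gripper_force: 0.0
```

Call:
play_rows(increments="-2 0 -14 0 1; -4 0 -27 0 1; -8 0 -39 0 1; -13 0 -52 0 1; -19 0 -64 0 1; -27 0 -75 0 1; -35 0 -85 0 1; -44 0 -95 0 1; -55 0 -103 0 1; -66 -1 -111 0 1; -77 -1 -117 0 1; -90 -1 -123 0 1; -102 -1 -127 0 1; -115 -1 -130 0 1; -129 -1 -131 0 1; -129 -1 -131 0 1")

```text
t: 6.1
tool_pos: [0.6426, 0.2144, 0.1635]
orientation: [-0.24, 3.131, 0.0]
force: [-0.1, -0.7, -0.1]
opening: 0.0008
gripper_force: 0.0
```

```bash
python3 - <<'E'
from h import *
p=lid(1,0); rows([(*up(p,.165),-.2),(*p,-.2),(*p,1,9)])
for d in robot.landmark_of('top','lid1')[:0]: print(d)
E
```

```text
t 6.1 at [0.643 0.214 0.163] yaw 0.153 op 0.001 tilt [ 0.001  0.    -1.   ]
16
44 0 -1 0 -0.2; 87 1 -1 0 -0.2; 131 1 -2 0 -0.2; 131 1 43 0 -0.2; 131 1 87 0 -0.2; 131 1 131 0 -0.2; 131 1 131 0 1; 131 1 131 0 1; 131 1 131 0 1; 131 1 131 0 1; 131 1 131 0 1; 131 1 131 0 1; 131 1 131 0 1; 131 1 131 0 1; 131 1 131 0 1; 131 1 131 0 1Traceback (most recent call last):
  File "<stdin>", line 3, in <module>
ValueError: it knows: board, bottle, bowl, box, caliper, canine, chart, chart_tall, incisor, jar, knife, molar, rack, seat, wax
```

Call:
play_rows(increments="44 0 -1 0 -0.2; 87 1 -1 0 -0.2; 131 1 -2 0 -0.2; 131 1 -2 0 -0.2; 131 1 -2 0 -0.2; 131 1 -2 0 -0.2; 131 1 -2 0 -0.2; 131 1 43 0 -0.2; 131 1 87 0 -0.2; 131 1 131 0 -0.2; 131 1 131 0 1; 131 1 131 0 1; 131 1 131 0 1; 131 1 131 0 1; 131 1 131 0 1; 131 1 131 0 1; 131 1 131 0 1; 131 1 131 0 1")

```text
t: 7.9
tool_pos: [0.5136, 0.1995, 0.0352]
orientation: [-0.241, 3.127, 0.01]
force: [-1.3, 15.7, -0.7]
opening: 0.0261
gripper_force: 12.0
```

Call:
play_rows(increments="0 3 0 0 1; -2 4 -14 0 1; -4 4 -27 0 1; -8 4 -39 0 1; -13 4 -52 0 1; -19 4 -64 0 1; -27 4 -75 0 1; -35 4 -85 0 1; -44 4 -95 0 1; -55 4 -103 0 1; -66 4 -111 0 1; -77 4 -117 0 1; -90 4 -123 0 1; -102 4 -127 0 1; -115 4 -130 0 1; -129 4 -131 0 1; -129 4 -131 0 1")

```text
t: 9.6
tool_pos: [0.6408, 0.2154, 0.1641]
orientation: [-0.236, 3.131, -0.007]
force: [0.4, -14.7, 5.4]
opening: 0.026
gripper_force: 12.0
```

```bash
python3 - <<'E'
from h import *
s=robot.read_state(); print(s['opening'],s['force'],s['gripper_force'])
p=lid(1,1.45);rows([(*up(p,p[2]),-.3,3),(*up(p,.26),-.3,1),(.45,.21,.26,.15,-.3)])
E
```

```text
0.025964736478993423 [  0.38079844 -14.71421871   5.40160935] 12.000243589282036
t 9.6 at [0.641 0.215 0.164] yaw 0.151 op 0.026 tilt [ 0.002 -0.005 -1.   ]
13
1 -1 1 0 -0.3; 1 -1 1 0 -0.3; 1 -1 1 0 -0.3; 1 -1 1 0 -0.3; 1 -1 -31 0 -0.3; 1 -1 -64 0 -0.3; 0 -1 -96 0 -0.3; 0 -1 -96 0 -0.3; 38 4 -96 0 -0.3; 76 8 -96 0 -0.3; 114 13 -96 0 -0.3; 152 18 -96 0 -0.3; 189 23 -96 0 -0.3
```

Call:
play_rows(increments="0 -3 0 0 -0.3; 0 -3 0 0 -0.3; 0 -3 0 0 -0.3; 0 -3 0 0 -0.3; 0 -3 -32 0 -0.3; 0 -3 -64 0 -0.3; 0 -3 -96 0 -0.3; 45 4 -96 0 -0.3; 90 8 -96 0 -0.3; 135 15 -96 0 -0.3; 180 25 -96 0 -0.3; 220 25 -96 0 -0.3")

```text
t: 10.8
tool_pos: [0.4147, 0.211, 0.2585]
orientation: [0.243, -3.132, -0.001]
force: [-0.3, 0.0, 1.4]
opening: 0.0607
gripper_force: 0.0
```

```bash
cat >> h.py <<'E'
def ins(i,name,save=True):
    x,y,a=B[i]; t=np.array(robot.read_camera('top'))
    for n in('molar1','canine','incisor'):
        for d in robot.landmark_of('top',n)[:3]: print(n,round(d['conf'],2),np.round(d['centre'],3))
    u,v=proj('top',[[x,y,.04]])[0].astype(int)
    cr=cv2.resize(t[v-40:v+40,u-40:u+40],(480,480),interpolation=2)
    cv2.imwrite(f'pics/{name}.png',cr)
E
sed -i 's/1:\[.5945,.2077,.15\],2:\[.6275,.068,-.005\],3:\[.606,-.0714,-.075\],4:\[.616,-.225,-.185\]/1:[.5943,.2094,.12],2:[.6273,.068,-.01],3:[.606,-.0714,-.07],4:[.6155,-.2247,-.17]/' h.py
python3 - <<'E'
from h import *
ins(1,'b1')
E
```

```text
(no output)
```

View pics/b1.png

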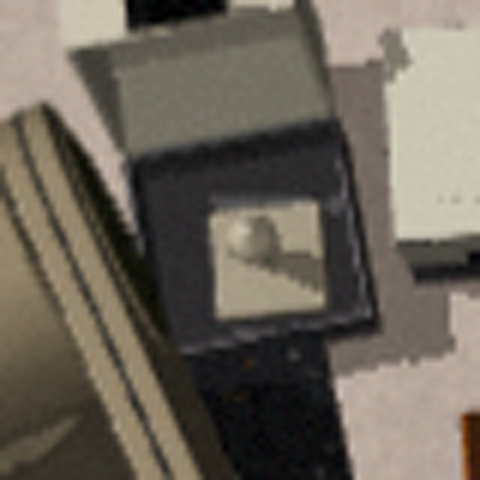

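Box 1 (lid fully back) holds a square plinth with one small round crown point at crop (250,235). That is the canine, so it stays and I shut the lid.

```bash
python3 - <<'E'
from h import *
p=lid(1,1.8); print(p); rows([(*up(p,.26),-.3),(*p,-.3),(*p,1,6)])
print('; '.join(' '.join(map(str,np.r_[np.round((Ro.from_euler('z',-.12).apply(np.array(q[:3])-p[:3])*[-1,1,-1])*1000).astype(int),0,1])) for q in arc(1,1.8,0,18)))
E
```

```text
[np.float64(0.6877936058073716), np.float64(0.2206733970217479), np.float64(0.15780055839833934), 0.12]
t 11.0 at [0.417 0.211 0.259] yaw 0.154 op 0.06 tilt [ 0.002  0.001 -1.   ]
17
-39 -5 0 0 -0.3; -77 -9 0 1 -0.3; -116 -14 0 1 -0.3; -154 -18 0 1 -0.3; -193 -23 0 1 -0.3; -231 -27 0 2 -0.3; -270 -32 0 2 -0.3; -270 -32 34 2 -0.3; -269 -32 68 2 -0.3; -269 -32 102 2 -0.3; -269 -32 102 2 1; -269 -32 102 2 1; -269 -32 102 2 1; -269 -32 102 2 1; -269 -32 102 2 1; -269 -32 102 2 1; -269 -32 102 2 1
13 0 -3 0 1; 27 0 -5 0 1; 41 0 -5 0 1; 55 0 -4 0 1; 68 0 -2 0 1; 82 0 2 0 1; 95 0 7 0 1; 107 0 13 0 1; 118 0 20 0 1; 129 0 29 0 1; 139 0 39 0 1; 148 0 49 0 1; 156 0 60 0 1; 163 0 73 0 1; 168 0 85 0 1; 172 0 99 0 1; 175 0 112 0 1; 176 0 126 0 1
```

Call:
play_rows(increments="-39 -5 0 0 -0.3; -77 -9 0 1 -0.3; -116 -14 0 1 -0.3; -154 -18 0 1 -0.3; -193 -23 0 1 -0.3; -231 -27 0 2 -0.3; -270 -32 0 2 -0.3; -270 -32 34 2 -0.3; -269 -32 68 2 -0.3; -269 -32 102 2 -0.3; -269 -32 102 2 1; -269 -32 102 2 1; -269 -32 102 2 1; -269 -32 102 2 1; -269 -32 102 2 1; -269 -32 102 2 1; -269 -32 102 2 1")

```text
t: 12.7
tool_pos: [0.6882, 0.2206, 0.1578]
orientation: [-0.186, 3.134, 0.002]
force: [0.9, 5.3, 2.3]
opening: 0.0261
gripper_force: 12.0
```

Call:
play_rows(increments="13 1 -3 0 1; 27 1 -5 0 1; 41 1 -5 0 1; 55 1 -4 0 1; 68 1 -2 0 1; 82 1 2 0 1; 95 1 7 0 1; 107 1 13 0 1; 118 1 20 0 1; 129 1 29 0 1; 139 1 39 0 1; 148 1 49 0 1; 156 1 60 0 1; 163 1 73 0 1; 168 1 85 0 1; 172 1 99 0 1; 175 1 112 0 1; 176 1 126 0 1; 176 1 126 0 1")

```text
t: 14.6
tool_pos: [0.5117, 0.1996, 0.0281]
orientation: [0.185, -3.134, 0.001]
force: [-3.3, 1.5, 0.1]
opening: 0.0262
gripper_force: 12.0
```

```bash
python3 - <<'E'
from h import *
s=robot.read_state(); print(s['opening'],s['force'],s['tool_pos'])
p=lid(1,0);q=lid(2,0);rows([(*p,-.3,3),(*up(p,.14),-.3),(*up(q,.14),-.3),(*q,-.3)])
E
```

```text
0.02616802764320644 [-3.30906833  1.49082008  0.06061992] [0.51165123 0.19961485 0.02810902]
t 14.6 at [0.512 0.2   0.028] yaw 0.118 op 0.026 tilt [-0.002 -0.    -1.   ]
13
-1 0 -4 0 -0.3; -1 0 -4 0 -0.3; -1 0 -4 0 -0.3; -1 0 -4 0 -0.3; -1 0 -40 0 -0.3; -1 0 -76 0 -0.3; -1 0 -112 0 -0.3; -7 -45 -112 2 -0.3; -12 -89 -112 5 -0.3; -18 -134 -112 7 -0.3; -18 -134 -76 7 -0.3; -18 -134 -40 7 -0.3; -18 -134 -4 7 -0.3
```

Call:
play_rows(increments="0 0 0 0 -0.3; 0 0 0 0 -0.3; 0 0 0 0 -0.3; -1 0 -40 0 -0.3; -1 0 -76 0 -0.3; -1 0 -112 0 -0.3; -7 -45 -112 2 -0.3; -12 -89 -112 5 -0.3; -18 -134 -112 7 -0.3; -18 -134 -76 7 -0.3; -18 -134 -40 7 -0.3; -18 -134 -3 7 -0.3; -18 -134 -3 7 1; -18 -134 -3 7 1; -18 -134 -3 7 1; -18 -134 -3 7 1; -18 -134 -3 7 1; -18 -134 -3 7 1; -18 -134 -3 7 1")

```text
t: 16.5
tool_pos: [0.5484, 0.0678, 0.0359]
orientation: [0.006, 3.138, -0.003]
force: [-0.1, -6.0, 5.0]
opening: 0.0256
gripper_force: 12.0
```

```bash
python3 - <<'E'
from h import *
s=robot.read_state(); print(s['opening'],s['force'],s['tool_pos'])
rows(arc(2,0,1.45,16))
E
```

```text
0.025580770846399425 [-0.07590246 -5.97966535  4.97807149] [0.5484172  0.06777783 0.03594591]
t 16.5 at [0.548 0.068 0.036] yaw -0.004 op 0.026 tilt [ 0.004 -0.002 -1.   ]
16
2 1 -9 0 1; 0 1 -21 0 1; -4 1 -33 0 1; -9 1 -45 0 1; -14 1 -56 0 1; -21 1 -66 0 1; -28 1 -76 0 1; -37 1 -86 0 1; -46 1 -94 0 1; -56 0 -102 0 1; -66 0 -108 0 1; -77 0 -114 0 1; -89 0 -119 0 1; -101 0 -123 0 1; -113 0 -125 0 1; -126 0 -126 0 1
```

Call:
play_rows(increments="0 -1 -10 0 1; -2 -1 -23 0 1; -6 -1 -35 0 1; -10 -1 -47 0 1; -15 -1 -58 0 1; -22 -1 -68 0 1; -30 -1 -78 0 1; -38 -1 -88 0 1; -47 -1 -96 0 1; -57 -1 -104 0 1; -67 -1 -110 0 1; -78 -1 -116 0 1; -90 -1 -121 0 1; -102 -1 -125 0 1; -114 -1 -127 0 1; -127 -1 -128 0 1; -127 -1 -128 0 1")

```text
t: 18.2
tool_pos: [0.6755, 0.0671, 0.1631]
orientation: [0.007, 3.139, -0.0]
force: [0.5, -3.1, 5.8]
opening: 0.0264
gripper_force: 12.0
```

```bash
python3 - <<'E'
from h import *
s=robot.read_state(); print(s['opening'],s['force'],s['tool_pos'],lid(2,1.45))
rows([(*lid(2,1.45),-.3,3),(*up(lid(2,1.45),.26),-.3),(.43,.07,.26,0,-.3)])
E
```

```text
0.02638915466861277 [ 0.45288519 -3.11814947  5.75405116] [0.67552167 0.06709213 0.16310476] [np.float64(0.6736172928034281), np.float64(0.06753681163225053), np.float64(0.1628379121487588), -0.01]
t 18.2 at [0.676 0.067 0.163] yaw -0.004 op 0.026 tilt [ 0.002 -0.    -1.   ]
13
2 0 0 0 -0.3; 2 0 0 0 -0.3; 2 0 0 0 -0.3; 2 0 0 0 -0.3; 2 0 -32 0 -0.3; 2 0 -65 0 -0.3; 2 0 -97 0 -0.3; 42 1 -97 0 -0.3; 83 1 -97 0 -0.3; 123 1 -97 0 -0.3; 164 1 -97 0 -0.3; 205 2 -97 0 -0.3; 245 2 -98 0 -0.3
```

Call:
play_rows(increments="0 0 0 0 -0.3; 0 0 0 0 -0.3; 0 0 0 0 -0.3; 2 0 -32 0 -0.3; 2 0 -65 0 -0.3; 2 0 -97 0 -0.3; 42 -20 -97 0 -0.3; 83 -50 -97 0 -0.3; 123 -85 -97 0 -0.3; 164 -115 -97 0 -0.3; 205 -145 -97 0 -0.3; 245 -175 -98 0 -0.3; 275 -215 -98 0 -0.3; 285 -255 -98 0 -0.3; 285 -255 -98 0 -0.3")

```text
t: 19.7
tool_pos: [0.3853, -0.1904, 0.2598]
orientation: [0.016, 3.141, -0.003]
force: [-0.5, 0.4, 0.8]
opening: 0.0603
gripper_force: 0.0
```

```bash
python3 - <<'E'
from h import *
ins(2,'b2')
E
```

```text
molar1 0.56 [0.62  0.062 0.003]
canine 0.68 [ 0.654  0.409 -0.003]
incisor 0.21 [ 0.355 -0.36   0.012]
```

View pics/b2.png

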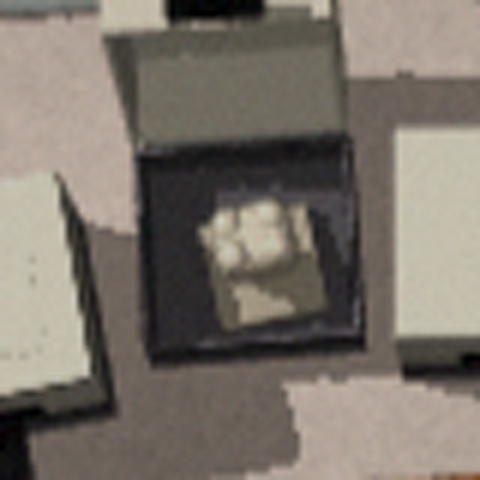

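Box 2 shows a broad four-cusped crown on its plinth (crown centre at crop (247,235), plinth turned about 0.2 rad). It is a molar and has to come out.

```bash
python3 - <<'E'
from h import *
x,y,a=B[2]; u,v=proj('top',[[x,y,.04]])[0].astype(int)
f=lambda q,z:ray('top',[[u-40+(q[0]+.5)/6-.5,v-40+(q[1]+.5)/6-.5]],z)[0].round(4)
print('crown',f((247,235),.08),'plinth',f((264.5,268),.018)); 
A,C=f((225,330),.018),f((328,308),.018); d=A-C; print('yaw',np.arctan2(-d[0],d[1]))
A,C=f((200,228),.018),f((305,205),.018); d=A-C; print('yaw',np.arctan2(-d[0],d[1]))
m=at('top','molar1',[.62,.062,.05])
best=max((( (iou('top',m,boxpts(x,y,t,.06,.06,.004,.018)+boxpts(x,y,t,.036,.042,.046,.08)),x,y,t) for x in np.arange(.608,.632,.003) for y in np.arange(.05,.074,.003) for t in np.arange(0,.4,.06))))
print(best)
E
```

```text
crown [0.621  0.0632 0.08  ] plinth [0.62   0.0598 0.018 ]
yaw 0.13337168442678266
yaw 0.14189705460416366
(np.float64(0.8636573717454937), np.float64(0.62), np.float64(0.06200000000000001), np.float64(0.12))
```

```bash
python3 - <<'E'
from h import *
g=(.6205,.0618)
rows([(*g,.2,.13,-.3),(*g,.1,.13,-.3),(*g,.047,.13,-.3,2),(*g,.047,.13,1,4)])
E
```

```text
t 19.95 at [ 0.388 -0.185  0.259] yaw -0.002 op 0.06 tilt [-0.     0.001 -1.   ]
20
-29 31 7 -1 -0.3; -58 62 15 -2 -0.3; -87 93 22 -3 -0.3; -116 124 30 -4 -0.3; -145 155 37 -5 -0.3; -174 186 45 -6 -0.3; -203 217 52 -7 -0.3; -232 248 60 -8 -0.3; -232 248 93 -8 -0.3; -232 248 126 -8 -0.3; -232 248 160 -8 -0.3; -232 248 186 -8 -0.3; -232 248 213 -8 -0.3; -232 248 213 -8 -0.3; -232 248 213 -8 -0.3; -232 248 213 -8 1; -232 248 213 -8 1; -232 248 213 -8 1; -232 248 213 -8 1; -232 248 213 -8 1
```

Call:
play_rows(increments="-29 31 7 -1 -0.3; -58 62 15 -2 -0.3; -87 93 22 -3 -0.3; -116 124 30 -4 -0.3; -145 155 37 -5 -0.3; -174 186 45 -6 -0.3; -203 217 52 -7 -0.3; -232 248 60 -8 -0.3; -232 248 93 -8 -0.3; -232 248 126 -8 -0.3; -232 248 160 -8 -0.3; -232 248 186 -8 -0.3; -232 248 213 -8 -0.3; -232 248 213 -8 -0.3; -232 248 213 -8 -0.3; -232 248 213 -8 1; -232 248 213 -8 1; -232 248 213 -8 1; -232 248 213 -8 1; -232 248 213 -8 1", force=15)

```text
t: 21.95
tool_pos: [0.6217, 0.0608, 0.0484]
orientation: [-0.213, 3.132, 0.0]
force: [-0.8, 1.3, 4.7]
opening: 0.0422
gripper_force: 15.0
```

```bash
python3 - <<'E'
from h import *
s=robot.read_state(); print(s['opening'],s['force'],s['gripper_force'])
g=(.6205,.0618)
rows([(*g,.17,.13,1),(.434,.045,.17,0,1),(.434,.045,.053,0,1,2)],.035)
E
```

```text
0.042234855888261716 [-0.78258279  1.26767978  4.71857357] 14.995869845151901
t 21.95 at [0.622 0.061 0.048] yaw 0.136 op 0.042 tilt [ 0.003  0.    -1.   ]
16
0 0 -30 0 1; 0 1 -61 0 1; 1 1 -91 0 1; 1 1 -122 0 1; 32 3 -122 2 1; 63 4 -122 3 1; 94 5 -122 4 1; 125 7 -122 5 1; 157 8 -122 7 1; 188 10 -122 8 1; 188 10 -93 8 1; 188 10 -64 8 1; 188 10 -34 8 1; 188 10 -5 8 1; 188 10 -5 8 1; 188 10 -5 8 1
```

Call:
play_rows(increments="0 0 -30 0 1; 0 1 -61 0 1; 1 1 -91 0 1; 1 1 -122 0 1; 32 3 -122 2 1; 63 4 -122 3 1; 94 5 -122 4 1; 125 7 -122 5 1; 157 8 -122 7 1; 188 10 -122 8 1; 188 10 -93 8 1; 188 10 -64 8 1; 188 10 -34 8 1; 188 10 -5 8 1; 188 10 -3 8 1; 188 10 -2 8 1; 188 10 -2 8 1", force=20)

```text
t: 23.65
tool_pos: [0.4332, 0.045, 0.0493]
orientation: [0.006, 3.141, -0.0]
force: [-0.2, -0.5, -1.8]
opening: 0.0421
gripper_force: 20.0
```

```bash
python3 - <<'E'
from h import *
s=robot.read_state(); print(s['opening'],s['force'],s['gripper_force'],s['tool_pos'])
p=lid(2,1.8); rows([(.434,.045,.05,0,-.3,3),(.434,.045,.15,0,-.3),(*up(p,.24),-.3),(*p,-.3)])
E
```

```text
0.042070979516292774 [-0.17447892 -0.48119524 -1.78832937] 19.9997279047966 [0.43316561 0.04504143 0.04932089]
t 23.65 at [0.433 0.045 0.049] yaw -0.004 op 0.042 tilt [ 0. -0. -1.]
16
-1 0 -1 0 -0.3; -1 0 -1 0 -0.3; -1 0 -1 0 -0.3; -1 0 -1 0 -0.3; -1 0 -34 0 -0.3; -1 0 -67 0 -0.3; -1 0 -101 0 -0.3; -42 3 -114 0 -0.3; -83 7 -126 0 -0.3; -124 10 -139 0 -0.3; -165 13 -152 0 -0.3; -206 17 -165 0 -0.3; -247 20 -178 0 -0.3; -288 23 -191 0 -0.3; -288 23 -149 0 -0.3; -288 23 -108 0 -0.3
```

Call:
play_rows(increments="0 0 1 0 1; 0 0 1 0 1; 0 0 1 0 -0.3; 0 0 1 0 -0.3; 0 0 1 0 -0.3; -1 0 -34 0 -0.3; -1 0 -67 0 -0.3; -1 0 -101 0 -0.3; -42 3 -114 0 -0.3; -83 7 -126 0 -0.3; -124 10 -139 0 -0.3; -165 13 -152 0 -0.3; -206 17 -165 0 -0.3; -247 20 -178 0 -0.3; -288 23 -191 0 -0.3; -288 23 -149 0 -0.3; -288 23 -108 0 -0.3; -288 23 -108 0 -0.3", force=12)

```text
t: 25.45
tool_pos: [0.7194, 0.067, 0.1508]
orientation: [-0.006, -3.135, 0.0]
force: [-0.7, 0.3, 0.6]
opening: 0.0608
gripper_force: 0.0
```

```bash
python3 - <<'E'
from h import *
for d in robot.landmark_of('top','molar1')[:3]: print(round(d['conf'],2),np.round(d['centre'],3))
p=lid(2,1.8); rows([(*p,-.3)]); print(p)
E
```

```text
0.56 [0.62  0.062 0.003]
t 25.5 at [0.72  0.067 0.154] yaw -0.004 op 0.06 tilt [-0.005 -0.    -1.   ]
1
-2 0 -4 0 -0.3
[np.float64(0.7214661139819069), np.float64(0.06705830747022068), np.float64(0.15780055839833934), -0.01]
```

Call:
play_rows(increments="0 0 -3 0 1; 0 0 -3 0 1; 0 0 -3 0 1; 0 0 -3 0 1; 0 0 -3 0 1; 0 0 -3 0 1; 0 0 -3 0 1")

```text
t: 26.2
tool_pos: [0.7211, 0.0668, 0.1602]
orientation: [0.006, 3.141, -0.0]
force: [-0.4, -0.4, 4.3]
opening: 0.0259
gripper_force: 12.0
```

```bash
python3 - <<'E'
from h import *
s=robot.read_state(); print(s['opening'],s['force'],s['gripper_force'])
rows(arc(2,1.8,0,18))
E
```

```text
0.025862466338579217 [-0.41578573 -0.41560573  4.29643395] 12.00061708688736
t 26.2 at [0.721 0.067 0.16 ] yaw -0.004 op 0.026 tilt [ 0.001 -0.    -1.   ]
18
13 0 -1 0 1; 27 0 -3 0 1; 41 0 -3 0 1; 54 1 -2 0 1; 68 1 0 0 1; 81 1 4 0 1; 94 1 9 0 1; 107 1 15 0 1; 118 1 23 0 1; 129 1 31 0 1; 139 1 41 0 1; 148 1 51 0 1; 156 1 63 0 1; 162 1 75 0 1; 168 1 88 0 1; 172 1 101 0 1; 175 1 114 0 1; 176 1 128 0 1
```

Call:
play_rows(increments="13 0 -1 0 1; 27 0 -3 0 1; 41 0 -3 0 1; 54 1 -2 0 1; 68 1 0 0 1; 81 1 4 0 1; 94 1 9 0 1; 107 1 15 0 1; 118 1 23 0 1; 129 1 31 0 1; 139 1 41 0 1; 148 1 51 0 1; 156 1 63 0 1; 162 1 75 0 1; 168 1 88 0 1; 172 1 101 0 1; 175 1 114 0 1; 176 1 128 0 1; 176 1 128 0 1")

```text
t: 28.1
tool_pos: [0.5432, 0.0678, 0.0294]
orientation: [-0.006, -3.138, 0.002]
force: [-3.3, -5.3, -0.8]
opening: 0.0255
gripper_force: 12.0
```

```bash
python3 - <<'E'
from h import *
s=robot.read_state(); print(s['opening'],s['force'],s['tool_pos'],lid(2,0))
p=lid(2,0);q=lid(3,0);rows([(*p,-.3,2),(*up(p,.14),-.3),(*up(q,.14),-.3),(*q,-.3),(*q,1,6)])
E
```

```text
0.02549709455008292 [-3.31517549 -5.27036932 -0.77567664] [0.54321109 0.06782136 0.02936598] [np.float64(0.5453040999658334), np.float64(0.06881998633340167), np.float64(0.032), -0.01]
t 28.1 at [0.543 0.068 0.029] yaw -0.004 op 0.025 tilt [-0.003 -0.001 -1.   ]
20
-2 1 -3 0 -0.3; -2 1 -3 0 -0.3; -2 1 -3 0 -0.3; -2 1 -39 0 -0.3; -2 1 -75 0 -0.3; -2 1 -111 0 -0.3; 3 -33 -111 1 -0.3; 9 -66 -111 2 -0.3; 14 -100 -110 3 -0.3; 19 -134 -110 4 -0.3; 19 -134 -74 4 -0.3; 19 -134 -38 4 -0.3; 18 -134 -2 4 -0.3; 18 -134 -2 4 1; 18 -134 -2 4 1; 18 -134 -2 4 1; 18 -134 -2 4 1; 18 -134 -2 4 1; 18 -134 -2 4 1; 18 -134 -2 4 1
```

Call:
play_rows(increments="0 0 0 0 -0.3; 0 0 0 0 -0.3; 0 0 0 0 -0.3; -2 1 -39 0 -0.3; -2 1 -75 0 -0.3; -2 1 -111 0 -0.3; 3 -33 -111 1 -0.3; 9 -66 -111 2 -0.3; 14 -100 -110 3 -0.3; 19 -134 -110 4 -0.3; 19 -134 -74 4 -0.3; 19 -134 -38 4 -0.3; 18 -134 -2 4 -0.3; 18 -134 -2 4 1; 18 -134 -2 4 1; 18 -134 -2 4 1; 18 -134 -2 4 1; 18 -134 -2 4 1; 18 -134 -2 4 1; 18 -134 -2 4 1")

```text
t: 30.1
tool_pos: [0.5282, -0.0646, 0.0357]
orientation: [0.115, 3.136, 0.001]
force: [-0.8, 4.8, 5.0]
opening: 0.0258
gripper_force: 12.0
```

```bash
python3 - <<'E'
from h import *
s=robot.read_state(); print(s['opening'],s['force'],s['tool_pos'],lid(3,0))
rows(arc(3,0,1.45,16))
E
```

```text
0.025793083237435722 [-0.84380385  4.8400306   5.01616613] [ 0.52820091 -0.06463825  0.03571344] [np.float64(0.524200817979231), np.float64(-0.06566468651832232), np.float64(0.032), -0.07]
t 30.1 at [ 0.528 -0.065  0.036] yaw -0.074 op 0.026 tilt [ 0.004  0.001 -1.   ]
16
3 -1 -9 0 1; 0 -1 -21 0 1; -3 -1 -33 0 1; -8 -1 -45 0 1; -13 -1 -56 0 1; -20 -1 -67 0 1; -27 -1 -77 0 1; -36 -1 -86 0 1; -45 -1 -94 0 1; -55 -1 -102 0 1; -65 -1 -109 0 1; -77 -1 -114 0 1; -88 -1 -119 0 1; -100 -1 -123 0 1; -112 -1 -125 0 1; -125 -1 -127 0 1
```

Call:
play_rows(increments="0 0 -10 0 1; -2 0 -23 0 1; -6 0 -35 0 1; -10 0 -47 0 1; -15 0 -58 0 1; -22 0 -68 0 1; -30 0 -78 0 1; -38 0 -88 0 1; -47 0 -96 0 1; -57 0 -104 0 1; -67 0 -110 0 1; -78 0 -116 0 1; -90 0 -121 0 1; -102 0 -125 0 1; -114 0 -127 0 1; -127 0 -128 0 1; -127 0 -128 0 1")

```text
t: 31.8
tool_pos: [0.6549, -0.0741, 0.1632]
orientation: [0.115, 3.137, 0.001]
force: [0.6, 5.2, 3.6]
opening: 0.0261
gripper_force: 12.0
```

Call:
play_rows(increments="0 0 0 0 -0.3; 0 0 0 0 -0.3; 0 0 0 0 -0.3; 2 0 -32 0 -0.3; 2 0 -65 0 -0.3; 2 0 -97 0 -0.3; 45 0 -97 0 -0.3; 85 -10 -97 0 -0.3; 125 -45 -97 0 -0.3; 165 -80 -97 0 -0.3; 205 -115 -97 0 -0.3; 240 -145 -98 0 -0.3; 265 -180 -98 0 -0.3; 270 -220 -98 0 -0.3; 270 -220 -98 0 -0.3")

```text
t: 33.3
tool_pos: [0.3653, -0.2779, 0.2597]
orientation: [-0.124, -3.139, 0.003]
force: [0.8, 1.2, -0.3]
opening: 0.0609
gripper_force: 0.0
```

```bash
python3 - <<'E'
from h import *
ins(3,'b3')
E
```

```text
molar1 0.7 [0.431 0.049 0.009]
```

View pics/b3.png

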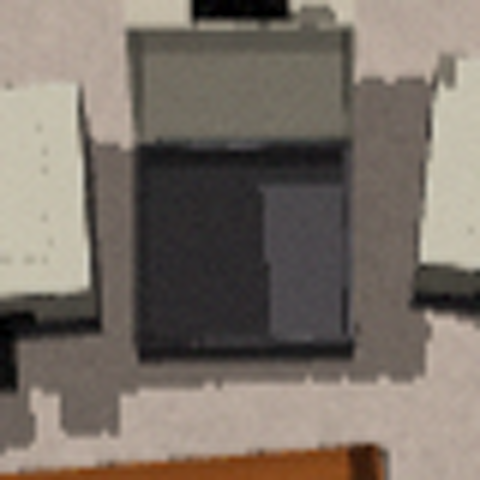

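Box 3 is empty: only floor and shading in the tray, crop (140–350, 150–350). Shut it.

```bash
python3 - <<'E'
from h import *
p=lid(3,1.8); print(p); rows([(*up(p,.24),-.3),(*p,-.3),(*p,1,5)],.048)
E
```

```text
[np.float64(0.6999401981633822), np.float64(-0.07798657546063387), np.float64(0.15780055839833934), -0.07]
t 33.5 at [ 0.368 -0.273  0.26 ] yaw -0.074 op 0.061 tilt [-0.  0. -1.]
17
-35 24 2 0 -0.3; -70 49 4 0 -0.3; -106 73 7 0 -0.3; -141 97 9 0 -0.3; -176 122 11 0 -0.3; -211 146 13 0 -0.3; -246 171 15 0 -0.3; -282 195 17 0 -0.3; -317 219 20 0 -0.3; -317 219 61 0 -0.3; -317 219 102 0 -0.3; -317 219 102 0 1; -317 219 102 0 1; -317 219 102 0 1; -317 219 102 0 1; -317 219 102 0 1; -317 219 102 0 1
```

Call:
play_rows(increments="-35 24 2 0 -0.3; -70 49 4 0 -0.3; -106 73 7 0 -0.3; -141 97 9 0 -0.3; -176 122 11 0 -0.3; -211 146 13 0 -0.3; -246 171 15 0 -0.3; -282 195 17 0 -0.3; -317 219 20 0 -0.3; -317 219 61 0 -0.3; -317 219 102 0 -0.3; -317 219 102 0 -0.3; -317 219 102 0 1; -317 219 102 0 1; -317 219 102 0 1; -317 219 102 0 1; -317 219 102 0 1; -317 219 102 0 1; -317 219 102 0 1")

```text
t: 35.4
tool_pos: [0.7006, -0.0775, 0.159]
orientation: [0.114, 3.138, 0.003]
force: [-0.4, 6.2, 4.0]
opening: 0.0264
gripper_force: 12.0
```

```bash
python3 - <<'E'
from h import *
s=robot.read_state(); print(s['opening'],s['force'],s['gripper_force'])
rows(arc(3,1.8,0,18))
E
```

```text
0.026381248712251736 [-0.4449439   6.16048495  4.00581441] 12.001038193702698
t 35.4 at [ 0.701 -0.078  0.159] yaw -0.073 op 0.026 tilt [ 0.002  0.002 -1.   ]
18
14 -1 -2 0 1; 28 -1 -4 0 1; 42 -1 -4 0 1; 55 -1 -3 0 1; 69 -1 -1 0 1; 82 -1 3 0 1; 95 -1 8 0 1; 107 -1 14 0 1; 119 -1 21 0 1; 130 -1 30 0 1; 140 -1 40 0 1; 149 -1 50 0 1; 157 -1 61 0 1; 163 -1 74 0 1; 169 -1 86 0 1; 173 -1 99 0 1; 176 -1 113 0 1; 177 -1 127 0 1
```

Call:
play_rows(increments="14 1 -2 0 1; 28 1 -4 0 1; 42 1 -4 0 1; 55 1 -3 0 1; 69 1 -1 0 1; 82 1 3 0 1; 95 1 8 0 1; 107 1 14 0 1; 119 1 21 0 1; 130 1 30 0 1; 140 1 40 0 1; 149 1 50 0 1; 157 1 61 0 1; 163 1 74 0 1; 169 1 86 0 1; 173 1 99 0 1; 176 1 113 0 1; 176 1 127 0 1; 176 1 127 0 1")

```text
t: 37.3
tool_pos: [0.5228, -0.0642, 0.0286]
orientation: [-0.116, -3.136, -0.002]
force: [-2.9, 6.2, -0.9]
opening: 0.0253
gripper_force: 12.0
```

```bash
python3 - <<'E'
from h import *
s=robot.read_state(); print(s['opening'],s['force'],s['tool_pos'],lid(3,0))
p=lid(3,0);q=lid(4,0);rows([(*p,-.3,2),(*up(p,.14),-.3),(*up(q,.14),-.3),(*q,-.3),(*q,1,6)])
E
```

```text
0.025299709174606527 [-2.88889004  6.22126889 -0.93724644] [ 0.5227698  -0.0642132   0.02858974] [np.float64(0.524200817979231), np.float64(-0.06566468651832232), np.float64(0.032), -0.07]
t 37.3 at [ 0.523 -0.064  0.029] yaw -0.074 op 0.025 tilt [-0.003  0.002 -1.   ]
20
-2 -1 -3 0 -0.3; -2 -1 -3 0 -0.3; -2 -1 -3 0 -0.3; -1 -1 -39 0 -0.3; -1 -1 -75 0 -0.3; -1 -1 -111 0 -0.3; -6 -37 -111 1 -0.3; -12 -73 -112 3 -0.3; -17 -109 -112 4 -0.3; -22 -145 -112 6 -0.3; -22 -145 -76 6 -0.3; -23 -145 -40 6 -0.3; -23 -145 -4 6 -0.3; -23 -145 -4 6 1; -23 -145 -4 6 1; -23 -145 -4 6 1; -23 -145 -4 6 1; -23 -145 -4 6 1; -23 -145 -4 6 1; -23 -145 -4 6 1
```

Call:
play_rows(increments="0 0 0 0 -0.3; 0 0 0 0 -0.3; 0 0 0 0 -0.3; -1 -1 -39 0 -0.3; -1 -1 -75 0 -0.3; -1 -1 -111 0 -0.3; -6 -37 -111 1 -0.3; -12 -73 -112 3 -0.3; -17 -109 -112 4 -0.3; -22 -145 -112 6 -0.3; -22 -145 -76 6 -0.3; -23 -145 -40 6 -0.3; -23 -145 -4 6 -0.3; -23 -145 -4 6 1; -23 -145 -4 6 1; -23 -145 -4 6 1; -23 -145 -4 6 1; -23 -145 -4 6 1; -23 -145 -4 6 1; -23 -145 -4 6 1")

```text
t: 39.3
tool_pos: [0.5389, -0.2102, 0.0371]
orientation: [0.279, 3.125, 0.002]
force: [1.0, 9.1, 7.2]
opening: 0.0259
gripper_force: 12.0
```

```bash
python3 - <<'E'
from h import *
s=robot.read_state(); print(s['opening'],s['force'],s['tool_pos'],lid(4,0))
rows(arc(4,0,1.45,16))
E
```

```text
0.02594894774565887 [1.01765611 9.0984866  7.2126568 ] [ 0.53887587 -0.21017764  0.03713013] [np.float64(0.5346820491134161), np.float64(-0.21082704737650634), np.float64(0.032), -0.17]
t 39.3 at [ 0.539 -0.21   0.037] yaw -0.178 op 0.026 tilt [ 0.004  0.001 -1.   ]
16
3 -1 -7 0 1; 0 -1 -20 0 1; -3 -1 -32 0 1; -8 -1 -43 0 1; -13 -1 -55 0 1; -20 -1 -65 0 1; -27 -1 -75 0 1; -36 -1 -84 0 1; -45 -1 -93 0 1; -55 -1 -101 0 1; -65 -1 -107 0 1; -76 -1 -113 0 1; -88 0 -118 0 1; -100 0 -121 0 1; -112 0 -124 0 1; -125 0 -125 0 1
```

Call:
play_rows(increments="0 2 -10 0 1; -2 2 -22 0 1; -6 2 -34 0 1; -10 2 -46 0 1; -15 2 -57 0 1; -22 2 -67 0 1; -30 2 -77 0 1; -38 2 -87 0 1; -47 2 -95 0 1; -57 2 -103 0 1; -67 1 -109 0 1; -78 1 -115 0 1; -90 1 -120 0 1; -102 1 -124 0 1; -114 1 -126 0 1; -127 1 -127 0 1; -127 1 -127 0 1")

```text
t: 41.0
tool_pos: [0.6636, -0.234, 0.1632]
orientation: [0.28, 3.127, -0.002]
force: [-1.1, -3.9, 4.8]
opening: 0.026
gripper_force: 12.0
```

Call:
play_rows(increments="0 0 0 0 -0.3; 0 0 0 0 -0.3; 0 0 0 0 -0.3; 2 0 -32 0 -0.3; 2 0 -65 0 -0.3; 2 0 -97 0 -0.3; 45 0 -97 0 -0.3; 85 25 -97 0 -0.3; 125 60 -97 0 -0.3; 165 95 -97 0 -0.3; 205 130 -97 0 -0.3; 240 170 -98 0 -0.3; 260 215 -98 0 -0.3; 260 260 -98 0 -0.3; 260 300 -98 0 -0.3")

```text
t: 42.5
tool_pos: [0.4582, 0.1106, 0.2602]
orientation: [0.28, 3.128, 0.001]
force: [1.0, 0.1, -0.7]
opening: 0.0604
gripper_force: 0.0
```

```bash
python3 - <<'E'
from h import *
ins(4,'b4')
E
```

```text
molar1 0.9 [0.434 0.05  0.007]
molar1 0.72 [ 0.362 -0.213 -0.002]
molar1 0.17 [0.377 0.209 0.002]
canine 0.18 [ 0.354 -0.362  0.011]
incisor 0.62 [ 0.611 -0.22   0.005]
incisor 0.33 [0.782 0.103 0.002]
```

View pics/b4.png

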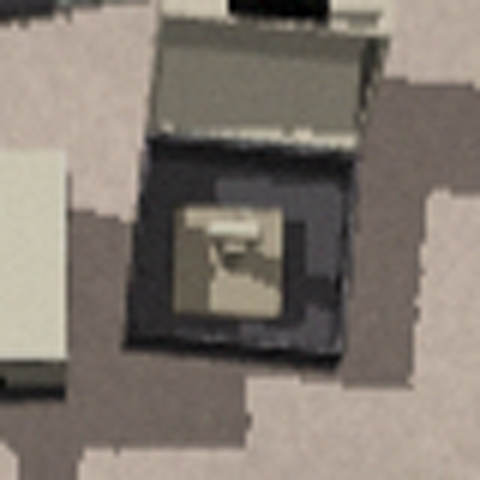

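Box 4 holds the incisor: a narrow flat blade at crop (232,228). So there is just one molar, already on the board at (0.434, 0.05). Shut box 4.

```bash
sed -i 's/-.2247,-.17\]/-.2243,-.178]/' h.py; python3 - <<'E'
from h import *
p=lid(4,1.8); print(p); rows([(*up(p,.24),-.3),(*p,-.3),(*p,1,6)],.048)
E
```

```text
[np.float64(0.70818290314855), np.float64(-0.2409740298437612), np.float64(0.15780055839833934), -0.178]
t 42.7 at [0.459 0.109 0.259] yaw -0.175 op 0.06 tilt [-0.001 -0.    -1.   ]
18
-34 -34 2 0 -0.3; -68 -67 4 0 -0.3; -102 -101 6 0 -0.3; -136 -134 9 0 -0.3; -170 -168 11 0 -0.3; -205 -201 13 0 -0.3; -239 -235 15 0 -0.3; -273 -268 17 0 -0.3; -307 -302 19 0 -0.3; -307 -302 60 0 -0.3; -307 -301 102 0 -0.3; -307 -301 102 0 1; -307 -301 102 0 1; -307 -301 102 0 1; -307 -301 102 0 1; -307 -301 102 0 1; -307 -301 102 0 1; -307 -301 102 0 1
```

Call:
play_rows(increments="-34 -34 2 0 -0.3; -68 -67 4 0 -0.3; -102 -101 6 0 -0.3; -136 -134 9 0 -0.3; -170 -168 11 0 -0.3; -205 -201 13 0 -0.3; -239 -235 15 0 -0.3; -273 -268 17 0 -0.3; -307 -302 19 0 -0.3; -307 -302 60 0 -0.3; -307 -301 102 0 -0.3; -307 -301 102 0 -0.3; -307 -301 102 0 1; -307 -301 102 0 1; -307 -301 102 0 1; -307 -301 102 0 1; -307 -301 102 0 1; -307 -301 102 0 1; -307 -301 102 0 1")

```text
t: 44.6
tool_pos: [0.7081, -0.2427, 0.1585]
orientation: [0.28, 3.128, -0.001]
force: [-1.3, -2.6, 4.5]
opening: 0.026
gripper_force: 12.0
```

```bash
python3 - <<'E'
from h import *
s=robot.read_state(); print(s['opening'],s['force'],s['gripper_force'])
rows(arc(4,1.8,0,18))
E
```

```text
0.02598964390559465 [-1.26660128 -2.57918517  4.45509977] 11.99477344751358
t 44.6 at [ 0.708 -0.243  0.159] yaw -0.179 op 0.026 tilt [ 0.001 -0.001 -1.   ]
18
14 2 -2 0 1; 27 2 -4 0 1; 41 2 -5 0 1; 55 2 -4 0 1; 69 2 -1 0 1; 82 2 2 0 1; 95 2 7 0 1; 107 2 13 0 1; 119 2 21 0 1; 130 2 30 0 1; 140 2 39 0 1; 148 2 50 0 1; 156 2 61 0 1; 163 2 73 0 1; 168 2 86 0 1; 172 2 99 0 1; 175 2 113 0 1; 177 2 126 0 1
```

Call:
play_rows(increments="14 0 -2 0 1; 27 0 -4 0 1; 41 0 -5 0 1; 55 0 -4 0 1; 69 0 -1 0 1; 82 0 2 0 1; 95 0 7 0 1; 107 0 13 0 1; 119 0 21 0 1; 130 0 30 0 1; 140 1 39 0 1; 148 1 50 0 1; 156 1 61 0 1; 163 1 73 0 1; 168 1 86 0 1; 172 1 99 0 1; 175 1 113 0 1; 176 1 126 0 1; 176 1 127 0 1")

```text
t: 46.5
tool_pos: [0.5336, -0.209, 0.028]
orientation: [-0.28, -3.126, -0.002]
force: [-2.6, 5.0, -0.4]
opening: 0.026
gripper_force: 12.0
```

```bash
python3 - <<'E'
from h import *
s=robot.read_state(); print(s['opening'],s['force'],s['tool_pos'],lid(4,0))
p=lid(4,0); a=-.157-np.pi/2; rows([(*p,-.3,2),(*up(p,.16),-.3),(.45,-.25,.26,-1,-.5),(.39,-.361,.26,a,-.5)])
E
```

```text
0.025960711156701233 [-2.57028194  5.01986673 -0.38083891] [ 0.53361572 -0.20904273  0.02802552] [np.float64(0.534795617711218), np.float64(-0.20978095459797302), np.float64(0.032), -0.178]
t 46.5 at [ 0.534 -0.209  0.028] yaw -0.178 op 0.026 tilt [-0.003  0.002 -1.   ]
18
-1 -1 -4 0 -0.3; -1 -1 -4 0 -0.3; -1 -1 -4 0 -0.3; -1 0 -47 0 -0.3; -1 0 -89 0 -0.3; -1 0 -132 0 -0.3; 12 -9 -149 8 -0.5; 25 -19 -165 16 -0.5; 37 -28 -182 24 -0.5; 50 -37 -199 31 -0.5; 63 -46 -215 39 -0.5; 76 -55 -232 47 -0.5; 82 -75 -232 54 -0.5; 89 -95 -232 61 -0.5; 95 -115 -232 68 -0.5; 102 -135 -232 75 -0.5; 109 -155 -232 82 -0.5; 115 -175 -232 89 -0.5
```

Call:
play_rows(increments="0 0 0 0 -0.3; 0 0 0 0 -0.3; 0 0 0 0 -0.3; -1 0 -47 0 -0.3; -1 0 -89 0 -0.3; -1 0 -132 0 -0.3; 12 -9 -149 8 -0.3; 25 -19 -165 16 -0.3; 37 -28 -182 24 -0.3; 50 -37 -199 31 -0.3; 63 -46 -215 39 -0.3; 76 -55 -232 47 -0.3; 82 -75 -232 54 -0.3; 89 -95 -232 61 -0.3; 95 -115 -232 68 -0.3; 102 -135 -232 75 -0.3; 109 -155 -232 82 -0.3; 115 -175 -232 89 -0.3; 115 -175 -232 89 -0.3")

```text
t: 48.4
tool_pos: [0.3897, -0.364, 0.2634]
orientation: [2.397, 2.028, -0.001]
force: [-0.6, 0.6, -0.4]
opening: 0.0606
gripper_force: 0.0
```

```bash
python3 - <<'E'
from h import *
robot.read_camera('scene')
m=max((r['pixels'] for r in robot.regions_of('scene','chart_tall')),key=lambda m:m.sum())
print(m.sum(),fit([('scene',m)],[.389,-.361,-.16],.009,.09,.045,.16))
for z in (.01,.125): print(robot.landmark_of('scene','chart_tall')[:2])
a=-.157-np.pi/2; rows([(.39,-.361,.17,a,-.3),(.39,-.361,.124,a,-.3,2),(.39,-.361,.124,a,1,8)])
E
```

```text
942 (array([ 0.38869996, -0.36186993, -0.19019404]), np.float64(0.8132520099805933))
[{'centre': [0.3888, -0.3612, 0.0134], 'conf': 0.81}, {'centre': [0.5962, 0.21, -0.0025], 'conf': 0.72}]
[{'centre': [0.3888, -0.3612, 0.0134], 'conf': 0.81}, {'centre': [0.5962, 0.21, -0.0025], 'conf': 0.72}]
t 48.6 at [ 0.391 -0.361  0.263] yaw -1.729 op 0.061 tilt [ 0.001 -0.    -1.   ]
16
0 0 31 0 -0.3; 0 -1 62 0 -0.3; 0 -1 93 0 -0.3; 0 -1 116 0 -0.3; 0 -1 139 0 -0.3; 0 -1 139 0 -0.3; 0 -1 139 0 -0.3; 0 -1 139 0 1; 0 -1 139 0 1; 0 -1 139 0 1; 0 -1 139 0 1; 0 -1 139 0 1; 0 -1 139 0 1; 0 -1 139 0 1; 0 -1 139 0 1; 0 -1 139 0 1
```

Call:
play_rows(increments="0 0 31 1 -0.3; 0 -1 62 1 -0.3; 0 -1 93 1 -0.3; 0 -1 116 1 -0.3; 0 -1 139 1 -0.3; 0 -1 139 1 -0.3; 0 -1 139 1 -0.3; 0 -1 139 1 1; 0 -1 139 1 1; 0 -1 139 1 1; 0 -1 139 1 1; 0 -1 139 1 1; 0 -1 139 1 1; 0 -1 139 1 1; 0 -1 139 1 1; 0 -1 139 1 1; 0 -1 139 1 1; 0 -1 139 1 1", force=10)

```text
t: 50.4
tool_pos: [0.3897, -0.3617, 0.1236]
orientation: [-2.41, -2.015, 0.0]
force: [-0.3, -0.1, 0.4]
opening: 0.0092
gripper_force: 10.0
```

```bash
python3 - <<'E'
from h import *
s=robot.read_state(); print(s['opening'],s['force'],s['wrist_torque'],s['tool_pos'])
p=s['tool_pos']
rows([(*p[:2],.26,-1.74,1),(.46,-.18,.28,-1.7,1),(.46,.15,.28,-1.66,1),(.379,.35,.26,-.074-np.pi/2,1)],.045)
E
```

```text
0.009233566051125798 [-0.33599473 -0.13146896  0.41675859] [-0.10230681  0.16745585 -0.02515796] [ 0.38967995 -0.36168304  0.12357115]
t 50.4 at [ 0.39  -0.362  0.124] yaw -1.749 op 0.009 tilt [-0.  0. -1.]
22
0 0 -34 0 1; 0 0 -68 0 1; 0 0 -102 0 1; 0 0 -136 -1 1; 38 7 -140 -1 1; 77 15 -144 -1 1; 115 22 -148 -2 1; 153 30 -152 -2 1; 191 37 -156 -3 1; 232 30 -156 -3 1; 272 22 -156 -3 1; 313 15 -156 -4 1; 354 8 -156 -4 1; 394 0 -156 -4 1; 435 -7 -156 -5 1; 475 -14 -156 -5 1; 516 -22 -156 -5 1; 553 -45 -152 -5 1; 589 -68 -148 -5 1; 626 -91 -144 -6 1; 662 -114 -140 -6 1; 698 -137 -136 -6 1
```

Call:
play_rows(increments="0 0 -34 0 1; 0 0 -68 0 1; 0 0 -102 0 1; 0 0 -136 -1 1; 38 7 -140 -1 1; 77 15 -144 -1 1; 115 22 -148 -2 1; 153 30 -152 -2 1; 191 37 -156 -3 1; 232 30 -156 -3 1; 272 22 -156 -3 1; 313 15 -156 -4 1; 354 8 -156 -4 1; 394 0 -156 -4 1; 435 -7 -156 -5 1; 475 -14 -156 -5 1; 516 -22 -156 -5 1; 553 -45 -152 -5 1; 589 -68 -148 -5 1; 626 -91 -144 -6 1", force=20)

```text
t: 52.4
tool_pos: [0.4103, 0.2719, 0.2672]
orientation: [-2.302, -2.138, 0.0]
force: [0.5, -0.4, -0.9]
opening: 0.009
gripper_force: 20.0
```

```bash
python3 - <<'E'
from h import *
robot.read_camera('top');robot.read_camera('scene')
for c in('top','scene'):
    for d in robot.landmark_of(c,'seat')[:2]: print(c,d)
s=robot.read_state(); print(s['opening'],s['force'])
c,si=np.cos(-.074),np.sin(-.074); X=.379-.008*c; Y=.3505-.008*si
rows([(X,Y,.26,-.074-np.pi/2,1),(X,Y,.16,-.074-np.pi/2,1),(X,Y,.146,-.074-np.pi/2,1,2)],.035)
E
```

```text
top {'centre': [0.3794, 0.3501, 0.0205], 'conf': 0.57}
scene {'centre': [0.6084, -0.0711, 0.0017], 'conf': 0.72}
scene {'centre': [0.3771, 0.3504, 0.024], 'conf': 0.6}
0.008883319789876115 [ 0.5806453   0.39008463 -2.22388462]
t 52.6 at [0.411 0.271 0.267] yaw -1.642 op 0.009 tilt [-0.001 -0.001 -1.   ]
9
26 -15 2 0 1; 51 -30 5 0 1; 77 -45 7 0 1; 77 -45 41 0 1; 77 -45 74 0 1; 77 -45 107 0 1; 77 -45 121 0 1; 77 -45 121 0 1; 77 -45 121 0 1
```

Call:
play_rows(increments="26 -15 2 0 1; 51 -30 5 0 1; 77 -45 7 0 1; 77 -45 41 0 1; 77 -45 74 0 1; 77 -45 107 0 1; 77 -45 121 0 1; 77 -45 121 0 1; 77 -45 122 0 1; 77 -45 123 0 1; 77 -45 123 0 1")

```text
t: 53.7
tool_pos: [0.3731, 0.3512, 0.1464]
orientation: [2.302, 2.138, 0.004]
force: [0.3, -0.5, -1.3]
opening: 0.0089
gripper_force: 20.0
```

Call:
play_rows(increments="0 0 1 0 1; 0 0 2 0 1; 0 0 2 0 1; 0 0 2 0 1")

```text
t: 54.1
tool_pos: [0.372, 0.3506, 0.1426]
orientation: [-2.302, -2.138, 0.0]
force: [0.4, -0.1, -1.7]
opening: 0.0089
gripper_force: 20.0
```

Call:
play_rows(increments="0 0 1 0 1; 0 0 2 0 1; 0 0 2 0 1")

```text
t: 54.4
tool_pos: [0.3719, 0.3505, 0.1404]
orientation: [-2.302, -2.138, 0.001]
force: [-0.4, 0.8, -1.1]
opening: 0.0086
gripper_force: 20.0
```

Call:
play_rows(increments="0 0 1 0 1; 0 0 1 0 1; 0 0 1 0 1")

```text
t: 54.7
tool_pos: [0.3722, 0.3507, 0.1397]
orientation: [2.302, 2.138, 0.0]
force: [0.3, 0.5, -1.2]
opening: 0.0087
gripper_force: 20.0
```

```bash
python3 - <<'E'
from h import *
s=snap('scene','x');t=snap('top','x2')
g=np.hstack([cv2.resize(s[130:220,370:470],(400,360),interpolation=2),cv2.resize(t[200:290,100:200],(400,360),interpolation=2)])
cv2.imwrite('pics/p1.png',g); st=robot.read_state(); print(st['force'],st['tool_pos'])
E
```

```text
[ 0.17846304  0.8830146  -1.12509061] [0.37219458 0.35063545 0.13972055]
```

View pics/p1.png

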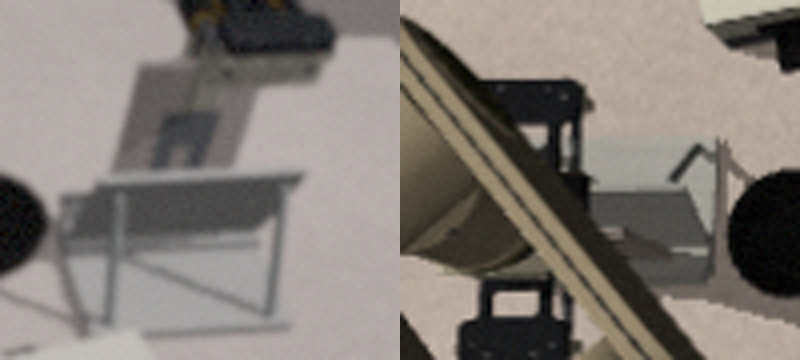

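The plate hangs upright over the easel (scene crop (180,110)), centred on the backrest. I keep lowering until the force shows contact.

Call:
play_rows(increments="0 0 1 0 1; 0 0 2 0 1; 0 0 2 0 1")

```text
t: 55.1
tool_pos: [0.3731, 0.3514, 0.1391]
orientation: [2.302, 2.138, 0.005]
force: [1.2, 0.6, 6.1]
opening: 0.009
gripper_force: 20.0
```

Call:
play_rows(increments="0 0 1 0 1; 0 0 2 0 1; 0 0 2 0 1")

```text
t: 55.4
tool_pos: [0.374, 0.3522, 0.1387]
orientation: [2.301, 2.138, 0.01]
force: [0.6, -0.3, 12.7]
opening: 0.0091
gripper_force: 20.0
```

Call:
play_rows(increments="0 0 -3 0 1; 0 0 -3 0 1; 0 6 -3 0 0.65; 0 12 -3 0 0.5; 0 19 -3 0 0.35; 0 25 -3 0 0.2; 0 31 -3 0 0.05; 0 37 -3 0 -0.1; 0 43 -3 0 -0.25; 0 47 -3 0 -0.3; 0 50 -3 0 -0.3; 0 53 -3 0 -0.3; 0 55 -3 0 -0.3; 0 58 -3 0 -0.3; 0 61 -3 0 -0.3; 0 63 -3 0 -0.3; 0 63 -3 0 -0.3")

```text
t: 57.1
tool_pos: [0.4352, 0.3459, 0.1386]
orientation: [2.302, 2.138, 0.0]
force: [-0.2, -1.0, 0.5]
opening: 0.0602
gripper_force: 0.0
```

```bash
python3 - <<'E'
from h import *
s=snap('scene','x3');t=snap('top','x4')
g=np.hstack([cv2.resize(s[130:220,370:470],(400,360),interpolation=2),cv2.resize(t[200:290,100:200],(400,360),interpolation=2)])
cv2.imwrite('pics/p2.png',g); st=robot.read_state(); print(st['force'],st['tool_pos'])
E
```

```text
[ 0.33882418  0.43065992 -0.17182485] [0.43487869 0.34595315 0.1386062 ]
```

View pics/p2.png

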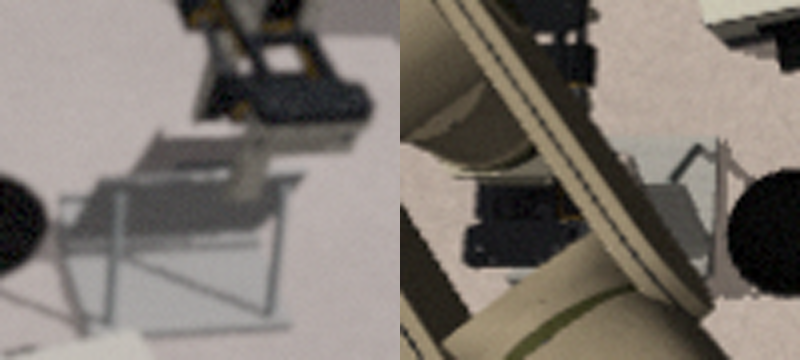

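The plate now leans back, its top edge showing over the backrest at scene crop (200,140). A gentle press will seat it.

Call:
play_rows(increments="0 2 0 0 -0.3; 0 4 0 0 -0.3; 0 5 0 0 -0.3; 0 6 0 0 -0.3; 0 7 0 0 -0.3; 0 7 0 0 -0.3")

```text
t: 57.8
tool_pos: [0.442, 0.3454, 0.1386]
orientation: [2.302, 2.138, -0.0]
force: [0.8, 0.9, 0.0]
opening: 0.0603
gripper_force: 0.0
```

Call:
play_rows(increments="0 1 0 0 -0.3; 0 2 0 0 -0.3; 0 3 0 0 -0.3; 0 3 0 0 -0.3")

```text
t: 58.2
tool_pos: [0.4449, 0.3452, 0.1386]
orientation: [-2.302, -2.138, 0.0]
force: [-0.7, 1.0, -0.9]
opening: 0.0603
gripper_force: 0.3
```

```bash
python3 - <<'E'
from h import *
st=robot.read_state(); print(st['force'],st['tool_pos'],st['gripper_force'])
E
```

```text
[-0.69230903  0.95391311 -0.93388859] [0.44489454 0.34520027 0.13856636] 0.30483740265481174
```

Call:
play_rows(increments="0 1 0 0 -0.3; 0 1 0 0 -0.3; 0 2 0 0 -0.3; 0 2 0 0 -0.3")

```text
t: 58.6
tool_pos: [0.4469, 0.3451, 0.1386]
orientation: [2.302, 2.138, -0.0]
force: [-0.7, 0.4, 0.1]
opening: 0.0606
gripper_force: 0.5
```

Call:
play_rows(increments="0 -4 0 0 -0.3; 0 -8 0 0 -0.3; 0 -8 -30 0 -0.3; 0 -8 -60 0 -0.3; 0 -8 -100 0 -0.3; 0 -8 -130 0 -0.3; -45 -8 -130 0 -0.3; -90 -8 -130 0 -0.3; -135 -8 -130 0 -0.3; -180 -8 -130 0 -0.3; -225 -8 -130 0 -0.3; -270 -8 -130 0 -0.3; -315 -8 -130 0 -0.3; -360 -8 -130 0 -0.3; -405 -8 -130 0 -0.3; -450 -8 -130 0 -0.3; -500 -8 -130 0 -0.3; -550 -8 -130 0 -0.3; -580 -8 -130 0 -0.3")

```text
t: 60.5
tool_pos: [0.3953, -0.2358, 0.2688]
orientation: [2.303, 2.135, -0.001]
force: [0.8, 1.3, 0.2]
opening: 0.0602
gripper_force: 0.0
```

```bash
python3 - <<'E'
from h import *
s=snap('scene','s9');t=snap('top','t9')
for n in('molar1','chart_tall','seat'):
  for c in('top','scene'):
    for d in robot.landmark_of(c,n)[:2]: print(n,c,round(d['conf'],2),np.round(d['centre'],3))
g=np.vstack([np.hstack([cv2.resize(s[150:220,370:460],(400,311),interpolation=2),cv2.resize(t[220:290,110:200],(400,311),interpolation=2)]),cv2.resize(t[140:270,110:370],(800,400),interpolation=2)[:289]])
cv2.imwrite('pics/p3.png',g)
# predicted seated plate corners
yaw=-.074;c,si=np.cos(yaw),np.sin(yaw);th=.35
for cam in('top','scene'):
  for u,w in((0,-45),(0,45),(150,-45),(150,45)):
    P=[]
    for b in(0,-9):
      x=(u*np.sin(th)+b*np.cos(th))/1000; z=(u*np.cos(th)-b*np.sin(th))/1000
      P.append([.379+c*x-si*w/1000,.3505+si*x+c*w/1000,.022+z])
    q=proj(cam,P)-([370,150] if cam=='scene' else [110,220]); print(cam,u,w,(q*400/90+([0,0] if cam=='scene' else [400,0])).round(0).tolist())
E
```

```text
molar1 top 0.91 [0.433 0.001 0.008]
molar1 scene 0.6 [ 0.433 -0.002  0.007]
seat top 0.89 [0.379 0.351 0.021]
seat scene 0.76 [0.374 0.349 0.027]
top 0 -45 [[657.0, 186.0], [655.0, 198.0]]
top 0 45 [[528.0, 187.0], [526.0, 199.0]]
top 150 -45 [[609.0, 83.0], [607.0, 95.0]]
top 150 45 [[468.0, 84.0], [466.0, 97.0]]
scene 0 -45 [[110.0, 168.0], [108.0, 156.0]]
scene 0 45 [[240.0, 160.0], [237.0, 148.0]]
scene 150 -45 [[178.0, 61.0], [175.0, 48.0]]
scene 150 45 [[323.0, 54.0], [320.0, 41.0]]
```

View pics/p3.png

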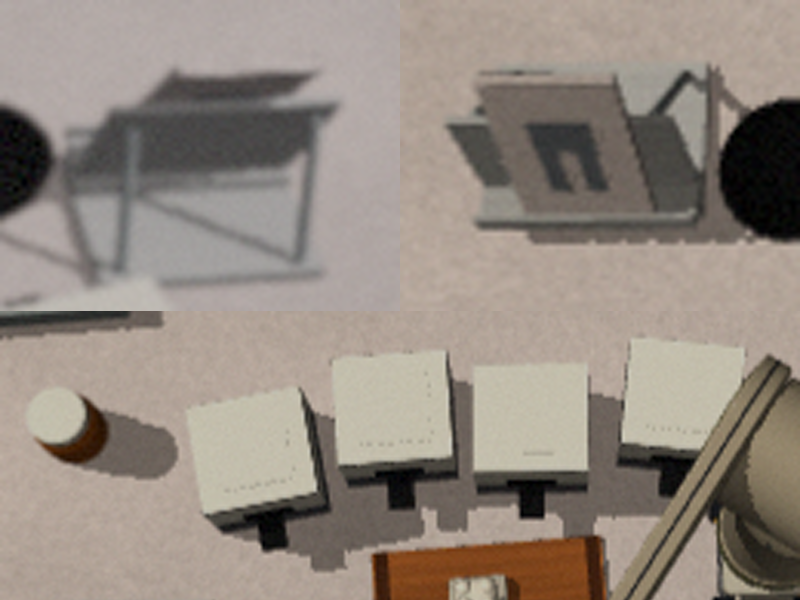

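The picture shows that all lids are shut. The molar has been knocked to (0.433, 0.00) but is still upright and wholly on the board. The plate's lower front edge is at top crop (525–660, 211) against a predicted 199, so its foot is about 9 mm too far forward and it leans too steeply. I'll push the foot in with both fingertips.

```bash
python3 - <<'E'
from h import *
yaw=-.074;c,s=np.cos(yaw),np.sin(yaw)
P=lambda d,z:(.379+c*d,.3505+s*d,z,yaw)
rows([(.39,.0,.27,-.85,-.3),(*P(-.045,.2),-.3),(*P(-.045,.06),-.3),(*P(-.045,.05),-.3),(*P(-.03,.05),-.3)],.048)
E
```

```text
t 60.9 at [ 0.397 -0.232  0.269] yaw -1.643 op 0.06 tilt [ 0. -0. -1.]
19
38 -4 0 -8 -0.3; 77 -8 0 -15 -0.3; 115 -12 -1 -23 -0.3; 154 -15 -1 -30 -0.3; 192 -19 -1 -38 -0.3; 231 -23 -1 -45 -0.3; 274 -33 8 -51 -0.3; 318 -43 16 -57 -0.3; 361 -54 25 -62 -0.3; 405 -64 34 -68 -0.3; 449 -74 43 -73 -0.3; 492 -84 51 -79 -0.3; 536 -94 60 -84 -0.3; 579 -104 69 -90 -0.3; 579 -104 115 -90 -0.3; 579 -104 162 -90 -0.3; 579 -104 209 -90 -0.3; 579 -104 219 -90 -0.3; 579 -89 219 -90 -0.3
```

Call:
play_rows(increments="38 -4 0 -8 -0.3; 77 -8 0 -15 -0.3; 115 -12 -1 -23 -0.3; 154 -15 -1 -30 -0.3; 192 -19 -1 -38 -0.3; 231 -23 -1 -45 -0.3; 274 -33 8 -51 -0.3; 318 -43 16 -57 -0.3; 361 -54 25 -62 -0.3; 405 -64 34 -68 -0.3; 449 -74 43 -73 -0.3; 492 -84 51 -79 -0.3; 536 -94 60 -84 -0.3; 579 -104 69 -90 -0.3; 579 -104 115 -90 -0.3; 579 -104 162 -90 -0.3; 579 -104 209 -90 -0.3; 579 -104 219 -90 -0.3; 579 -104 219 -90 -0.3")

```text
t: 62.8
tool_pos: [0.3332, 0.3517, 0.0484]
orientation: [-0.114, -3.137, 0.004]
force: [-0.2, -0.0, 0.5]
opening: 0.0604
gripper_force: 0.0
```

```bash
python3 - <<'E'
from h import *
yaw=-.074;c,s=np.cos(yaw),np.sin(yaw)
P=lambda d,z:(.379+c*d,.3505+s*d,z,yaw)
rows([(*P(-.022,.05),-.3),(*P(-.015,.05),-.3)],.01)
E
```

```text
t 62.8 at [0.333 0.352 0.048] yaw -0.072 op 0.06 tilt [-0.003 -0.003 -1.   ]
4
-8 1 -1 0 -0.3; -16 1 -1 0 -0.3; -24 2 -2 0 -0.3; -31 2 -2 0 -0.3
```

Call:
play_rows(increments="-8 1 -1 0 -0.3; -16 1 -1 0 -0.3; -22 2 -2 0 -0.3; -25 2 -2 0 -0.3; -28 2 -2 0 -0.3; -31 2 -2 0 -0.3; -31 2 -2 0 -0.3")

```text
t: 63.5
tool_pos: [0.3664, 0.3518, 0.0515]
orientation: [-0.116, -3.139, 0.0]
force: [0.6, -0.2, 0.4]
opening: 0.0605
gripper_force: 0.0
```

Call:
play_rows(increments="-2 0 0 0 -0.3; -4 0 0 0 -0.3; -4 0 0 0 -0.3")

```text
t: 63.8
tool_pos: [0.3702, 0.3516, 0.0515]
orientation: [-0.116, -3.139, 0.0]
force: [0.0, 1.5, -0.0]
opening: 0.0605
gripper_force: 0.1
```

Call:
play_rows(increments="-1 0 0 0 -0.3; -2 0 0 0 -0.3; -2 0 0 0 -0.3")

```text
t: 64.1
tool_pos: [0.3715, 0.3516, 0.0514]
orientation: [-0.116, -3.138, 0.0]
force: [-4.8, 1.2, 1.0]
opening: 0.0603
gripper_force: 2.2
```

Call:
play_rows(increments="-1 0 0 0 -0.3; -1 0 0 0 -0.3; -1 0 0 0 -0.3")

```text
t: 64.4
tool_pos: [0.3717, 0.3515, 0.0513]
orientation: [-0.115, -3.137, 0.001]
force: [-8.7, 0.3, 3.1]
opening: 0.0602
gripper_force: 4.4
```

Call:
play_rows(increments="-1 0 0 0 -0.3; -1 0 0 0 -0.3; -1 0 0 0 -0.3")

```text
t: 64.7
tool_pos: [0.3718, 0.3515, 0.0512]
orientation: [-0.115, -3.135, 0.001]
force: [-12.8, 1.2, 5.6]
opening: 0.06
gripper_force: 6.7
```

Call:
play_rows(increments="10 0 0 0 -0.3; 35 0 0 0 -0.3; 40 0 -45 0 -0.3; 40 0 -90 0 -0.3; 40 0 -140 0 -0.3; 40 0 -190 0 -0.3; 40 -45 -200 0 -0.3; 40 -90 -200 0 -0.3; 40 -135 -200 0 -0.3; 40 -180 -200 0 -0.3; 40 -225 -200 0 -0.3; 40 -270 -200 0 -0.3; 40 -315 -200 0 -0.3; 40 -360 -200 0 -0.3; 40 -405 -200 0 -0.3; 40 -450 -200 0 -0.3; 40 -500 -200 0 -0.3; 40 -550 -200 0 -0.3; 40 -580 -200 0 -0.3; 40 -600 -200 0 -0.3")

```text
t: 66.7
tool_pos: [0.2892, -0.2466, 0.2517]
orientation: [0.121, 3.139, -0.003]
force: [0.6, 0.6, -0.5]
opening: 0.0606
gripper_force: 0.0
```

```bash
python3 - <<'E'
from h import *
s=snap('scene','s10');t=snap('top','t10')
for n in('molar1','chart_tall'):
  for c in('top','scene'):
    for d in robot.landmark_of(c,n)[:2]: print(n,c,round(d['conf'],2),np.round(d['centre'],3))
g=np.vstack([np.hstack([cv2.resize(s[150:220,370:460],(400,311),interpolation=2),cv2.resize(t[220:290,110:200],(400,311),interpolation=2)]),
np.hstack([cv2.resize(s[190:260,240:350],(400,255),interpolation=2),cv2.resize(t[205:275,225:335],(400,255),interpolation=2)])])
cv2.imwrite('pics/p4.png',g)
E
```

```text
molar1 top 0.79 [0.434 0.002 0.009]
molar1 top 0.44 [ 0.604 -0.068 -0.   ]
molar1 scene 0.7 [ 0.62  -0.225 -0.004]
molar1 scene 0.64 [ 0.432 -0.003  0.006]
chart_tall top 0.59 [ 0.359 -0.213  0.002]
chart_tall top 0.58 [0.376 0.35  0.024]
chart_tall scene 0.82 [0.375 0.354 0.024]
```

View pics/p4.png

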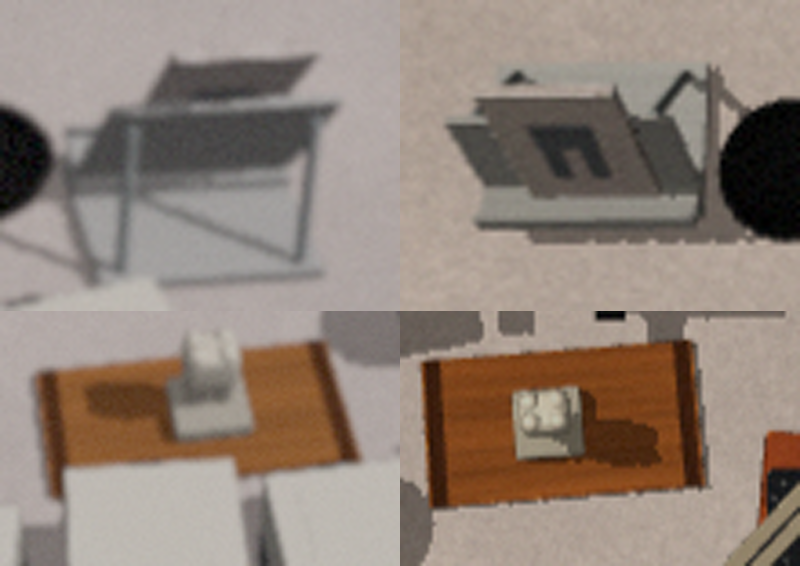

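The molar stands upright in the middle of the board. The plate's foot is now at the predicted line, but its edges look slightly rolled, so I'll fit its pose.

```bash
cat > fitp.py <<'E'
from h import *
yaw=-.074;Rz=Ro.from_euler('z',yaw)
def plate(w0,x0,dy,roll,lean):
    # corners: pivot at lower edge back line
    pts=[[b,w,u] for b in(0,-.009) for w in(-.045,.045) for u in(0,.15)]
    R=Rz*Ro.from_euler('z',dy)*Ro.from_euler('y',lean)*Ro.from_euler('x',roll)
    lift=.045*abs(np.sin(roll))
    return R.apply(pts)+[.379,.3505,.022]+Rz.apply([x0,w0,0])+R.apply([0,0,lift])
def run(t,s):
    mt=at('top','chart_tall',[.4,.35,.08]); print('mask',mt.sum())
    f=lambda p:-iou('top',mt,plate(*p),6)
    best=None
    for r in(-.05,0,.05):
        q=minimize(f,[0,0,0,r,.35],method='Nelder-Mead',options=dict(initial_simplex=np.array([[0,0,0,r,.35]]*6)+np.vstack([np.zeros(5),np.diag([.005,.004,.05,.05,.06])]),maxfev=250))
        if best is None or q.fun<best.fun: best=q
    print('free w0,x0,dyaw,roll,lean',best.x.round(4),best.fun)
    for name,mk in(('roll',lambda p:[p[0],p[2],0,p[1],.35]),('yaw',lambda p:[p[0],p[2],p[1],0,.35]),('rl',lambda p:[p[0],0,0,p[1],.35+p[2]*10])):
        q=min((minimize(lambda p:f(mk(p)),[0,a,0],method='Nelder-Mead',options=dict(initial_simplex=np.array([[0,a,0]]*4)+np.vstack([np.zeros(3),np.diag([.005,.04,.005])]))) for a in(-.03,.03)),key=lambda q:q.fun); print(name,q.x.round(4),q.fun); 
        pr=proj('scene',plate(*mk(q.x))[[1,3]]); print('   scene top back corners crop',((pr-[370,150])*400/90).round(1).tolist())
E
python3 - <<'E'
from fitp import *
robot.read_camera('scene');t=np.array(robot.read_camera('top'));run(t,None)
ms=at('scene','chart_tall',[.42,.35,.13]); ys,xs=np.nonzero(ms); print('scene mask',ms.sum())
top=[(x,ys[xs==x].min()) for x in np.unique(xs)]; print([(round((x-370)*4.44),round((y-150)*4.44)) for x,y in top][::3])
E
```

```text
mask 777
free w0,x0,dyaw,roll,lean [-0.0017  0.0027 -0.0244  0.0005  0.3329] -0.9405447789179423
roll [-0.0011  0.0161 -0.0001] -0.9271989894288943
   scene top back corners crop [[172.2, 61.7], [318.1, 52.8]]
yaw [-0.0018 -0.0269  0.0007] -0.9332328308207705
   scene top back corners crop [[172.6, 61.2], [318.9, 56.1]]
rl [-0.0013  0.0188 -0.0002] -0.9272128749085589
   scene top back corners crop [[171.2, 61.5], [317.3, 52.4]]
scene mask 384
[(147, 93), (160, 71), (173, 53), (186, 49), (200, 49), (213, 49), (226, 49), (240, 44), (253, 44), (266, 44), (280, 44), (293, 44), (306, 44)]
```

```bash
python3 - <<'E'
from h import *
for cam,f,(u0,u1,v0,v1),zs in(('top','t0',(112,190,232,276),(.022,.04,.111)),('top','t10',(112,190,232,276),(.022,.04,.163)),('scene','s0',(370,460,150,222),(0,.111)),('scene','s10',(370,460,150,222),(0,.111,.163))):
    im=cv2.cvtColor(cv2.imread(f'pics/{f}.png'),cv2.COLOR_BGR2GRAY)[v0:v1,u0:u1]
    L=cv2.createLineSegmentDetector().detect(cv2.resize(im,None,fx=4,fy=4,interpolation=cv2.INTER_CUBIC))[0].reshape(-1,2,2)
    for l in L:
        d=l[1]-l[0]
        if np.hypot(*d)<90 or abs(d[1])>.35*abs(d[0]): continue
        p=(l+.5)/4-.5+[u0,v0]; p=p[np.argsort(p[:,0])]
        out=[]
        for z in zs:
            r=ray(cam,p,z); dd=(r[0]-r[1])*(1 if cam=='top' else -1); out.append((z,round(float(np.arctan2(-dd[0],dd[1])),3),r.mean(0)[:2].round(3).tolist()))
        print(f,p.round(1).tolist(),out)
E
```

```text
t0 [[121.2, 247.4], [160.5, 247.4]] [(0.022, -0.084, [0.428, 0.388]), (0.04, -0.084, [0.425, 0.383]), (0.111, -0.084, [0.414, 0.363])]
t0 [[129.0, 261.6], [176.2, 261.3]] [(0.022, -0.079, [0.381, 0.353]), (0.04, -0.079, [0.379, 0.348]), (0.111, -0.079, [0.369, 0.33])]
t0 [[126.5, 269.3], [174.6, 268.7]] [(0.022, -0.072, [0.358, 0.36]), (0.04, -0.072, [0.356, 0.355]), (0.111, -0.072, [0.348, 0.336])]
t10 [[126.2, 241.5], [156.8, 241.4]] [(0.022, -0.082, [0.447, 0.386]), (0.04, -0.082, [0.444, 0.381]), (0.163, -0.082, [0.423, 0.346])]
t10 [[127.1, 269.4], [174.6, 268.7]] [(0.022, -0.072, [0.358, 0.359]), (0.04, -0.072, [0.356, 0.354]), (0.163, -0.072, [0.342, 0.321])]
t10 [[145.2, 263.8], [169.6, 263.7]] [(0.022, -0.079, [0.372, 0.338]), (0.04, -0.079, [0.37, 0.334]), (0.163, -0.079, [0.355, 0.303])]
s0 [[394.2, 175.6], [445.5, 172.9]] [(0, -0.079, [0.309, 0.416]), (0.111, -0.079, [0.419, 0.346])]
s0 [[410.4, 214.3], [434.2, 212.9]] [(0, -0.079, [0.47, 0.362]), (0.111, -0.079, [0.559, 0.298])]
s10 [[410.1, 163.9], [441.1, 162.1]] [(0, -0.067, [0.261, 0.455]), (0.111, -0.067, [0.376, 0.38]), (0.163, -0.067, [0.43, 0.344])]
s10 [[412.6, 175.4], [445.5, 172.7]] [(0, -0.039, [0.313, 0.446]), (0.111, -0.039, [0.422, 0.372]), (0.163, -0.039, [0.473, 0.337])]
```

The plate is square to the easel: its edges read −0.079 and −0.082 against −0.079. Its lower and upper edges sit where a flat-seated plate should, and the boxes and molar are right. Handing in.

```bash
python3 -c "
from plant import robot
print(robot.close_job())"
```

```text
the job is handed in; nothing more can be done
None
```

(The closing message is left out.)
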